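Run a tray of machined blocks past the inspection camera

ROBOT

A 6-joint arm with a two-finger parallel gripper is mounted at the origin on the work surface. World frame = base frame: x ahead of the robot, y to its left, z up, the work surface at z = 0. Lengths are in m, angles in rad, forces in N, time in s.
With the tool pointing down it reaches from about 0.425 to 0.95 m from the base axis. Payload 3.5 kg.
Tool frame: the origin (TCP) lies on the centre line of the jaws, within the pads' length; the fingertips stand 14 mm ahead of it and the grasp point (between the pads) lies 5 mm behind it (ctrl.finger_overhang is the distance from the TCP to the fingertips, in m); z points along the fingers, y is the line along which they close (so a half turn about z gives the same grasp; the last joint's range is limited). The gripper opens to 85 mm and grips with 20 to 120 N. Pads are 22 mm wide; open, the fingers measure 114 mm over their backs; the gripper's body (76 mm by 85 mm) begins 54 mm behind the grasp point. The pads swing forward as they close: fully open they stand 13 mm farther back than shut.
Start: joints at [-1.475, 0.286, 1.577, -0, 1.279, -0.15], TCP at [0.164, -0.655, 0.245] pointing down, gripper open.
Joint ranges: [-2.77, 2.77], [-0.9, 2.22], [0.21, 2.48], [-1.53, 4.67], [0.24, 2.81], [-2.84, 2.84]. Speed limits (rad/s): [2.79, 2.79, 3.14, 3.14, 3.14, 3.14].

INTERFACE

Orientations are given as a unit quaternion [x, y, z, w].
In Python, from plant import ctrl gives the robot as it stands.
- The arm moves only by the tool send_rows, never from a script. Its argument "moves" is text: rows parted by semicolons, each of 7 numbers parted by spaces: the turn, a rotation vector about the tool's x, y, z in units of 360 degrees (1.0 is 360 degrees), then the shift along the tool's x, y, z in units of 20 cm (1.0 is 20 cm), then the gripper's target within -1 to 1 (fully open at 1, half-way at 0, shut at -1). A call has 1 to 12 rows; each row is the pose to reach, as a shift and turn from the pose commanded when the call began, along the tool's axes at that moment, turning the shorter way round; what a row does not reach only later rows make up. A row lasts 1/8 s, in which the tool goes at most 62.5 mm and 10.7 degrees, less where a joint would pass 70% of its speed; a pose out of reach is approached as far as the arm can. A call with a number of a shift or a turn outside -1 to 1 is refused whole. A call with a gripper value outside its range is refused whole. The fingers move at their own pace and stop on an object; "newtons" is the grip in N (left out, the last holds). Time passes only in rows, so rows that repeat a pose let the fingers close. It gives the time, the measured TCP pose, the force, the opening and the grip force at its end, in the units of the state.
- ctrl.get_state(): the state, without advancing time (a new reading comes with each control period).
- ctrl.read_camera(name): name is "scene" or "top" or "wrist"; returns a dict with "image" (384x512x3 uint8, red, green, blue), "fovy" (degrees; the focal length in pixels is half the picture's height over the tangent of half this angle, whatever the lens; pixels are square), "cx", "cy" (the principal point, pixels), "distortion" ([k1, k2, p1, p2, k3] as OpenCV has them; the pictures are not rectified), "extrinsics" (4x4, takes a point from camera to world coordinates). Camera axes: x right, y up, looking along -z (the intrinsics and any distortion apply to the point x, -y, -z); pixel columns grow to the right and rows downward; lengths in m; the calibration is good to about 2 mm. A picture is of the moment at which its call begins. There is no depth.
- ctrl.sign_off(): hands the job in; it is judged then, once.
The state is a dict: "time": time; "qpos": joint angles; "dq": joint speeds; "joint_efforts": joint torques, N m; "eef_pos": TCP position; "tcp_rot": TCP orientation; "contact_force": force on the tool from outside, world axes, zero at the start; "wrist_torque": the same for the moment, N m; "opening": opening from 0.0 (shut) to 1.0 (fully open); "finger_force": force on a finger pad.
Only numpy, scipy, OpenCV 4.12 (cv2) and the standard library are available. Lean on these libraries where they do the work, as an engineer would, in place of code of your own. Each camera call takes 0.05 s, during which the arm holds its last target. There are 200 camera calls.

TASK

Put all the machined blocks lying on the bench into the grey tray where it stands on its mat, then carry the tray level by its bridge handle and set it down square in the middle of the outline on the index turntable. Push the turntable round by its post to its far stop (anticlockwise from above) and let it stand there for at least two seconds for the picture, then turn it fully back to the first stop. Carry the tray, level and with all its blocks, back to the middle of its mat, square with it; leave the other things on the bench where they are.

Things in the scene. Friction and masses are not known exactly. Their poses are not given: they have to be found in the camera images.
- block0: Machined aluminium block, one of up to five alike (absent ones read None): a bar 60 x 26 x 22 mm (x, y, z) with a stub 16 mm across and 12 mm long on its +x end, 72 mm in all, 110 g. Origin at mid-length of the 72 mm on the bar's axis (the bar's own centre is at x = -6 mm); x along it, z up at the start, 11 mm above the bench lying flat
- block1: Machined aluminium block, one of up to five alike (absent ones read None): a bar 60 x 26 x 22 mm (x, y, z) with a stub 16 mm across and 12 mm long on its +x end, 72 mm in all, 110 g. Origin at mid-length of the 72 mm on the bar's axis (the bar's own centre is at x = -6 mm); x along it, z up at the start, 11 mm above the bench lying flat
- block2: Machined aluminium block, one of up to five alike (absent ones read None): a bar 60 x 26 x 22 mm (x, y, z) with a stub 16 mm across and 12 mm long on its +x end, 72 mm in all, 110 g. Origin at mid-length of the 72 mm on the bar's axis (the bar's own centre is at x = -6 mm); x along it, z up at the start, 11 mm above the bench lying flat
- block3: Machined aluminium block, one of up to five alike (absent ones read None): a bar 60 x 26 x 22 mm (x, y, z) with a stub 16 mm across and 12 mm long on its +x end, 72 mm in all, 110 g. Origin at mid-length of the 72 mm on the bar's axis (the bar's own centre is at x = -6 mm); x along it, z up at the start, 11 mm above the bench lying flat
- block4: Machined aluminium block, one of up to five alike (absent ones read None): a bar 60 x 26 x 22 mm (x, y, z) with a stub 16 mm across and 12 mm long on its +x end, 72 mm in all, 110 g. Origin at mid-length of the 72 mm on the bar's axis (the bar's own centre is at x = -6 mm); x along it, z up at the start, 11 mm above the bench lying flat
- tray: Grey open tray 200 x 130 mm (x, y), 320 g, loose; walls 24 mm high, walls and floor 4 mm thick, a wall-high 4 mm divider at x = 0. Above it a steel handle bar 12 mm thick (x), 14 mm high, along y over all 130 mm, top 82 mm above the underside, on a 12 x 4 mm strip at either end. Origin: centre of the underside; x along the long side, z up. Same either way round. Starts on the mat
- tray_handle (a point): Centre of the tray's handle bar, 75 mm above the tray's underside; axes as the tray
- mat_mid (a point): Middle of the top of the tray's black rubber mat, 260 x 190 mm (x, y), 3 mm thick, fixed to the bench, on the other side of the bench from the turntable. x along its long side: the tray belongs with its long side along it, either way round
- turntable (a joint): Angle of the turntable (rad): an aluminium disc 260 mm across, top 40 mm above the bench, on a 250 mm square base with a camera head (142 mm high) behind it, 188 to 263 mm from the axis. 0 at the first stop, 1.571 at the far stop (camera position), growing anticlockwise from above. Held by friction of 0.2 N m, it stays where it is left; starts 0 to 0.5 rad off the first stop
- nest (a point): Centre of the top of the turntable's disc, on its axis; turns with it. x along the long side of the dark 217 x 144 mm outline on the disc: the tray's long side goes along it, either way round
- post (a point): On the turntable's upright steel post, 16 mm in diameter, which stands on a tab at the rim, 160 mm from the axis in the direction of nest's +y; this point is on the post's axis 75 mm above the bench, the post's top is at 90 mm, its foot at 40 mm. Turns with the table, round the robot's side of it
- ring_gauge: Bystander, steel ring 64 mm across, 22 mm high, lying flat among the blocks; origin under its centre
- caliper: Bystander, caliper 200 mm long lying flat; origin on the bench under its beam, 80 mm from the jaw end
- mug: Bystander, white mug 80 mm across, 90 mm high; origin under its centre
- mouse: Bystander, black computer mouse 105 x 60 x 34 mm; origin under its centre
- gauge_case: Bystander, closed wooden case 110 x 170 x 35 mm; origin under its centre
- v_block: Bystander, dark steel V-block 70 x 50 x 42 mm; origin under its centre
Not all that is in view belongs to the job. What is shaped like the block0 but pink is not meant. Leave any pink look-alike of the tray alone.

How it is judged:
By the outcome, as a careful person would: the job done as asked, in the order asked, and still so for the second after the job is handed in, with the robot touching nothing.
Of block0, block1, block2, block3, block4 only 2 to 4 are there at a start; the rules pass over those that are not, and their reading is None.
At some moment in a run one of block0, block1, block2, block3, block4 may be knocked a few centimetres aside while the robot is not near it.
It also fails if it takes over 210 s, if anything falls off the work surface, if the arm or the gripper's body presses on something with over 40 N, if the wrist force passes 120 N, or if a joint passes its speed limit or range.

## Working session

There is one attempt and no reset: what is moved stays moved. The work goes in short steps, Python scripts to look and compute and a tool call to move; the robot and the scene stay as the last step left them, time stands still between calls to the robot, and variables do not carry over. Pictures are saved under pics/ and viewed, at most 14 in all, crops included, and the job is handed in when it is done.

Besides the shell and the picture viewer there is one more tool, called after "Request:" as name(argument=value, ...) on one line, values as JSON. send_rows: Moves the arm, as the interface text tells. Its arguments: {"type":"object","properties":{"moves":{"type":"string"},"newtons":{"type":"number"}},"required":["moves"]}

```bash
ls; mkdir -p pics; cat > h.py <<'E'
import numpy as np, cv2
from plant import ctrl
def cam(n):
    c=ctrl.read_camera(n); c['K']=K(c); return c
def K(c):
    h,w=c['image'].shape[:2]; f=h/2/np.tan(np.radians(c['fovy'])/2)
    return np.array([[f,0,c['cx']],[0,f,c['cy']],[0,0,1.]])
def rays(c,px):
    u=cv2.undistortPoints(np.float64(px).reshape(-1,1,2),c['K'],np.float64(c['distortion'])).reshape(-1,2)
    E=np.array(c['extrinsics']); d=np.c_[u[:,0],-u[:,1],-np.ones(len(u))]@E[:3,:3].T
    return E[:3,3],d
def onz(c,px,z):
    o,d=rays(c,px); t=(z-o[2])/d[:,2]; return o+d*t[:,None]
def proj(c,P):
    E=np.array(c['extrinsics']); p=(np.float64(P).reshape(-1,3)-E[:3,3])@E[:3,:3]; p=p*[1,-1,-1]
    return cv2.projectPoints(p,np.zeros(3),np.zeros(3),c['K'],np.float64(c['distortion']))[0].reshape(-1,2)
def tri(c1,p1,c2,p2):
    o1,d1=rays(c1,p1);o2,d2=rays(c2,p2);d1=d1[0];d2=d2[0]
    s=np.linalg.lstsq(np.c_[d1,-d2],o2-o1,rcond=None)[0]; a=o1+d1*s[0]; b=o2+d2*s[1]
    return (a+b)/2,np.linalg.norm(a-b)
def save(c,n): cv2.imwrite('pics/'+n+'.png',c['image'][:,:,::-1])
E
python3 - <<'E'
from h import *
cs=[cam(n) for n in('scene','top','wrist')]
for c,n in zip(cs,'stw'): print(n,np.round(c['extrinsics'],3).tolist(),c['fovy'],c['cx'],c['cy'],c['distortion'])
np.save('c0.npy',cs,allow_pickle=True)
im=np.hstack([c['image'] for c in cs[:2]]);
save(cs[0],'scene0');save(cs[1],'top0')
print(ctrl.get_state(),ctrl.finger_overhang)
E
```

```text
pics
s [[0.124, -0.561, 0.819, 1.476], [0.992, 0.068, -0.104, -0.11], [0.002, 0.825, 0.565, 0.751], [0.0, 0.0, 0.0, 1.0]] 57.99920835164676 256.8780694261515 185.5300681527422 [-0.02400578  0.          0.          0.          0.        ]
t [[0.019, 0.994, -0.106, 0.368], [-1.0, 0.017, -0.021, -0.011], [-0.019, 0.106, 0.994, 1.624], [0.0, 0.0, 0.0, 1.0]] 51.36502133843567 255.3016174977696 187.57933174757878 [-0.03185289  0.          0.          0.          0.        ]
w [[0.243, 0.935, 0.257, 0.23], [-0.97, 0.235, 0.063, -0.639], [-0.002, -0.265, 0.964, 0.373], [0.0, 0.0, 0.0, 1.0]] 69.86940406882754 258.62642009289476 191.55330880446047 [-0.05894234  0.          0.          0.          0.        ]
{'time': 0.15, 'qpos': array([-1.47497889e+00,  2.86995924e-01,  1.57786430e+00, -2.74172676e-06,
        1.27860186e+00, -1.50034592e-01]), 'dq': array([-1.98473935e-04, -1.24171823e-03, -2.56938027e-03, -7.99734586e-05,
        1.95236061e-04,  2.64786264e-04]), 'joint_efforts': array([ 8.23196915e-04, -4.06606901e+01, -2.93138176e+01, -1.44037112e-04,
        3.99300552e-03,  1.24691417e-05]), 'eef_pos': array([ 0.16424092, -0.65420291,  0.24422964]), 'tcp_rot': array([ 9.92453625e-01,  1.22617000e-01,  2.40237190e-05, -9.34404645e-04]), 'contact_force': array([-0.80759084, -0.24274494,  0.49464194]), 'wrist_torque': array([ 0.01784454, -0.02935439, -0.00825349]), 'finger_force': 0.0, 'opening': 1.0014637386871195} 0.014
```

View pics/scene0.png

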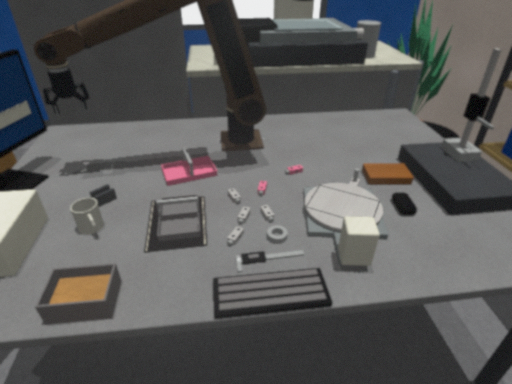

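View pics/top0.png

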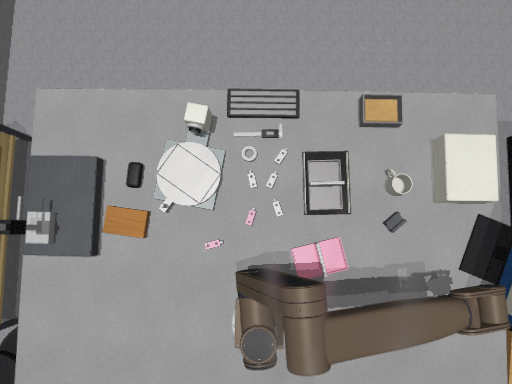

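The top view shows four white/aluminium blocks at (281,156), (252,179), (272,180) and (278,208). The pink look-alikes are at (251,216) and (214,244), and there is a pink tray at (320,257). The grey tray sits on its black mat at (327,183) with its handle running horizontally. The turntable is at (188,173) with the post near (166,206), the ring at (249,154) and the caliper at (262,133).

```bash
python3 - <<'E'
from h import *
s,t,w=np.load('c0.npy',allow_pickle=True)
im=t['image'][125:265,135:360]; im=cv2.resize(im,None,fx=3.5,fy=3.5,interpolation=cv2.INTER_CUBIC)
cv2.imwrite('pics/crop1.png',im[:,:,::-1])
hsv=cv2.cvtColor(t['image'],cv2.COLOR_RGB2HSV)
m=((hsv[...,2]>150)&(hsv[...,1]<60)).astype(np.uint8)
n,l,st,ce=cv2.connectedComponentsWithStats(m)
for i in range(1,n):
    if 10<st[i,4]<6000 and 140<ce[i][0]<360 and 100<ce[i][1]<270: print(ce[i].round(1),st[i,4],onz(t,ce[i],.022).round(3))
for n,p,z in [('tray',(327,183),.08),('mat',(327,183.5),.003),('tt',(188.5,174),.04),('post',(166,206),.09)]: print(n,onz(t,p,z).round(3))
E
```

```text
[262.8 105.5] 203 [[ 0.88  -0.001  0.022]]
[260.3 111.7] 227 [[0.854 0.008 0.022]]
[270.  132.5] 14 [[ 0.767 -0.033  0.022]]
[304.  160.5] 16 [[ 0.653 -0.173  0.022]]
[347.  158.5] 12 [[ 0.664 -0.347  0.022]]
[323.7 173. ] 658 [[ 0.603 -0.252  0.022]]
[347.9 183.5] 13 [[ 0.562 -0.35   0.022]]
[305.  194.5] 16 [[ 0.514 -0.178  0.022]]
[324.5 197.6] 667 [[ 0.503 -0.256  0.022]]
[349. 207.] 11 [[ 0.467 -0.354  0.022]]
[321.3 258.8] 124 [[ 0.26  -0.244  0.022]]
tray [[ 0.555 -0.257  0.08 ]]
mat [[ 0.562 -0.269  0.003]]
tt [[0.587 0.292 0.04 ]]
post [[0.454 0.366 0.09 ]]
```

View pics/crop1.png

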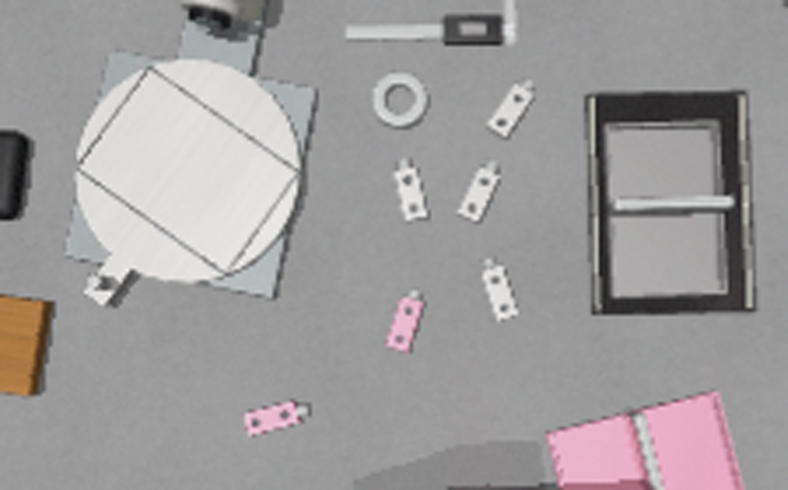

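Clear choice: four white blocks, crop pixels (511,109), (410,191), (479,192) and (499,290). The pink ones at (405,322) and (275,417) and the pink tray at the bottom are excluded. Next I move over the area for near views.

Request:
send_rows(moves="0 0 0 0.85 -0.74 -0.15 1;0 0 0 0.85 -0.74 -0.15 1;0 0 0 0.85 -0.74 -0.15 1;0 0 0 0.85 -0.74 -0.15 1;0 0 0 0.85 -0.74 -0.15 1")

```text
time: 0.78
eef_pos: [0.2947, -0.4678, 0.2759]
tcp_rot: [0.992, 0.124, 0.0, 0.0]
contact_force: [-0.2, -0.5, 0.4]
opening: 0.997
finger_force: 0.0
```

Request:
send_rows(moves="0 0 0 0.85 -0.74 -0.15 1;0 0 0 0.85 -0.74 -0.15 1;0 0 0 0.85 -0.74 -0.15 1;0 0 0 0.85 -0.74 -0.15 1;0 0 0 0.85 -0.74 -0.15 1")

```text
time: 1.4
eef_pos: [0.423, -0.284, 0.3056]
tcp_rot: [0.992, 0.124, 0.0, 0.0]
contact_force: [0.4, -0.4, 0.2]
opening: 1.002
finger_force: 0.0
```

Request:
send_rows(moves="0 0 0.039 0.85 -0.74 -0.15 1;0 0 0.039 0.85 -0.74 -0.15 1;0 0 0.039 0.85 -0.74 -0.15 1;0 0 0.039 0.85 -0.74 -0.15 1;0 0 0.039 0.85 -0.74 -0.15 1;0 0 0.039 0.85 -0.74 -0.15 1;0 0 0.039 0.85 -0.74 -0.15 1")

```text
time: 2.28
eef_pos: [0.5503, -0.1017, 0.3347]
tcp_rot: [1.0, -0.001, -0.001, 0.0]
contact_force: [-0.3, 0.0, 0.3]
opening: 1.004
finger_force: 0.0
```

```bash
python3 - <<'E'
from h import *
cs=[cam(n) for n in('wrist','top')]; np.save('c1.npy',cs,allow_pickle=True); save(cs[0],'w1')
E
```

```text
(no output)
```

View pics/w1.png

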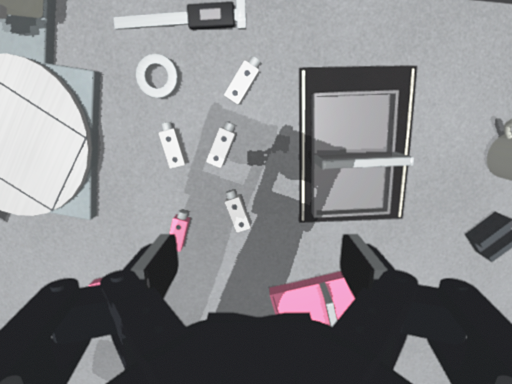

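The wrist view shows the blocks at (242,81), (172,145), (222,145) and (237,212). The tray is inside its mat, with the handle from (320,160) to (412,161), and the pink things lie apart. Next I measure them.

```bash
cat >> h.py <<'E'
def blocks(c,box,thr=185,amin=60,z=.022):
    "white blocks: mask -> contour cast on z -> (pixel centroid, centre xy, yaw of stub, dims)"
    hsv=cv2.cvtColor(c['image'],cv2.COLOR_RGB2HSV)
    m=((hsv[...,2]>thr)&(hsv[...,1]<50)).astype(np.uint8); m=cv2.morphologyEx(m,cv2.MORPH_CLOSE,np.ones((3,3)))
    out=[]
    for k in cv2.findContours(m,cv2.RETR_EXTERNAL,cv2.CHAIN_APPROX_NONE)[0]:
        M=cv2.moments(k)
        if M['m00']<amin: continue
        ce=np.array([M['m10'],M['m01']])/M['m00']
        if not(box[0]<ce[0]<box[2] and box[1]<ce[1]<box[3]): continue
        P=onz(c,k.reshape(-1,2),z)[:,:2]; r=cv2.minAreaRect(np.float32(P*1000))
        b=cv2.boxPoints(r)/1000; e=b[1]-b[0]; f=b[2]-b[1]
        u=e if np.linalg.norm(e)>np.linalg.norm(f) else f; u=u/np.linalg.norm(u); v=np.array([-u[1],u[0]])
        q=(P-np.array(r[0])/1000)@np.c_[u,v]; L=max(r[1])/2000
        wid=lambda s: np.ptp(q[(s*q[:,0]>L*.72),1])
        if wid(1)>wid(-1): u=-u
        out.append((ce.round(1),(np.array(r[0])/1000).round(4),np.degrees(np.arctan2(u[1],u[0])).round(1),np.round(sorted(r[1]),1)))
    return out
E
python3 - <<'E'
from h import *
w,t=np.load('c1.npy',allow_pickle=True); s0,t0,_=np.load('c0.npy',allow_pickle=True)
B=blocks(w,(150,50,270,240),amin=300)
for b in B: print(*b)
T=blocks(t0,(240,145,295,220),thr=190,amin=30)
print('top'); 
for b in T: print(*b)
for b in B:
    n=min(T,key=lambda x:np.linalg.norm(x[1]-b[1])); print('tri',tri(w,b[0],t0,n[0]))
# mat+tray
print('mat corners',onz(w,[(300,68),(416,66),(401,220),(299,222)],.003).round(4).tolist())
im=w['image'][50:240,280:430]; im=cv2.resize(im,None,fx=3.1,fy=3.1,interpolation=cv2.INTER_CUBIC)
im2=t0['image'][130:235,135:240]; im2=cv2.resize(im2,(300*1,589*300//589)); im2=cv2.resize(t0['image'][130:225,145:230],None,fx=3.9,fy=6.2*589/589*.6)
cv2.imwrite('pics/crop2.png',im[:,:,::-1])
E
```

```text
[236.9 213.8] [ 0.4596 -0.0637] 18.6 [26.5 72.2]
[220.  146.6] [ 0.5738 -0.0417] -22.7 [27.1 73.1]
[170.3 146.3] [0.5783 0.0412] 12.9 [27.6 82.7]
[241.   80.5] [ 0.6674 -0.0749] 134.4 [37.4 85.2]
[155.4  75.1] [0.6792 0.0545] 131.0 [62.6 63.7]
top
[277.2 208.2] [ 0.4615 -0.0651] 19.2 [24.1 68.5]
[271.3 179.7] [ 0.5742 -0.0428] -25.5 [23.5 63.8]
[251.8 179.6] [0.5739 0.0382] 13.6 [24.1 65.5]
[280.5 155.7] [ 0.675  -0.0793] -32.5 [23.7 68.5]
[248.5 152.8] [0.6799 0.0534] -178.9 [53.1 58. ]
tri (array([ 0.45697368, -0.06596689,  0.02375344]), np.float64(0.001239413310195397))
tri (array([ 0.57108726, -0.04124364,  0.02623878]), np.float64(0.0002559608163676264))
tri (array([0.57115379, 0.03809922, 0.02423555]), np.float64(0.001708460863256555))
tri (array([ 0.66910214, -0.07669027,  0.03118787]), np.float64(0.0002499496649001037))
tri (array([0.67971397, 0.05316001, 0.02481688]), np.float64(0.0007592050723858971))
mat corners [[0.6912, -0.1676, 0.003], [0.6975, -0.3535, 0.003], [0.4362, -0.3618, 0.003], [0.4336, -0.1749, 0.003]]
```

View pics/crop2.png

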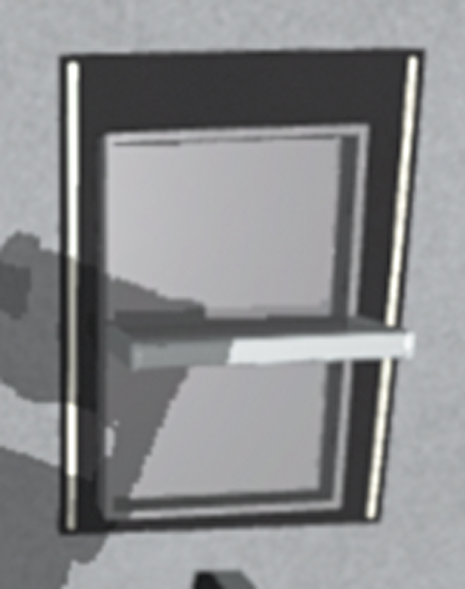

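The crop shows the tray rim corners at about (103,135), (368,126), (343,510) and (105,519), with the handle bar at (130–415, 345). The mat measures 259 x 187 mm, yaw ≈ 1.8°, which matches the text. The first grasp is the nearest block, at (0.460,-0.064), yaw 18.6°.

Request:
send_rows(moves="0 0 -0.052 -0.48 -0.18 0.925 0.1;0 0 -0.052 -0.48 -0.18 0.925 0.1;0 0 -0.052 -0.48 -0.18 0.925 0.1;0 0 -0.052 -0.48 -0.18 0.925 0.1;0 0 -0.052 -0.48 -0.18 0.925 0.1;0 0 -0.052 -0.48 -0.18 0.925 0.1")

```text
time: 3.12
eef_pos: [0.4563, -0.065, 0.1521]
tcp_rot: [0.987, 0.163, 0.001, 0.001]
contact_force: [1.3, -0.2, -0.0]
opening: 0.547
finger_force: 0.0
```

Request:
send_rows(moves="0 0 0 0 0 0.3 0.1;0 0 0 0 0 0.5 0.1;0 0 0 0 0 0.6 0.1;0 0 0 0 0 0.66 0.1;0 0 0 0 0 0.66 -1;0 0 0 0 0 0.66 -1;0 0 0 0 0 0.66 -1;0 0 0 0 0 0.66 -1;0 0 0 0 0 0.66 -1;0 0 0 0 0 0.4 -1;0 0 0 0 0 0.1 -1;0 0 0 0 0 0.1 -1", newtons=60)

```text
time: 4.62
eef_pos: [0.4582, -0.0652, 0.1355]
tcp_rot: [0.987, 0.163, 0.005, 0.003]
contact_force: [-0.0, 1.0, -0.9]
opening: 0.284
finger_force: 61.1
```

```bash
cat >> h.py <<'E'
from scipy.spatial.transform import Rotation as R
def plan(p,yaw,grip=''):
    "tool-axes shift (20 cm) and turn (360 deg) from the present pose to TCP p, tool down, yaw deg"
    s=ctrl.get_state(); A=R.from_quat(s['tcp_rot']); B=R.from_euler('z',yaw,degrees=True)*R.from_quat([1,0,0,0])
    rv=(A.inv()*B).as_rotvec()/(2*np.pi); d=A.inv().apply(np.array(p)-s['eef_pos'])/.2
    print('row',rv.round(4),d.round(3),'now',s['eef_pos'].round(4),'yaw',round(yawnow(),2))
def yawnow():
    x=R.from_quat(ctrl.get_state()['tcp_rot']).apply([1,0,0]); return np.degrees(np.arctan2(x[1],x[0]))
E
python3 - <<'E'
from h import *
w,t=np.load('c1.npy',allow_pickle=True)
px=np.array([(103,135),(368,126),(343,510),(105,519)])/3.1+[280,50]
print('tray rim',onz(w,px,.027).round(4).tolist(), onz(w,px,.027).mean(0).round(4))
print('handle ends', onz(w,np.array([(133,345),(415,343)])/3.1+[280,50],.085).round(4).tolist())
_,T0,_=np.load('c0.npy',allow_pickle=True)
# handle in top view: bright strip
print('handle top', onz(T0,np.array([(614,205),(733,202)])/3.5+[135,125],.085).round(4).tolist())
save(cam('wrist'),'w2'); print({k:v for k,v in ctrl.get_state().items() if k in('opening','finger_force','eef_pos','contact_force')})
plan([.564-.055,-.2645+.025,.16],1.8)
E
```

```text
tray rim [[0.651, -0.1854, 0.027], [0.657, -0.3172, 0.027], [0.4559, -0.3285, 0.027], [0.4514, -0.1961, 0.027]] [ 0.5539 -0.2568  0.027 ]
handle ends [[0.5568, -0.192, 0.085], [0.5581, -0.3222, 0.085]]
handle top [[0.5512, -0.1918, 0.085], [0.5568, -0.3233, 0.085]]
{'eef_pos': array([ 0.45615508, -0.06442789,  0.13248373]), 'contact_force': array([-0.19070795,  0.25050521, -1.35955854]), 'finger_force': 61.07688546180725, 'opening': 0.28719031082761187}
row [ 0.0004 -0.0007  0.0471] [-0.031  0.914 -0.135] now [ 0.4562 -0.0644  0.1325] yaw 18.77
```

View pics/w2.png

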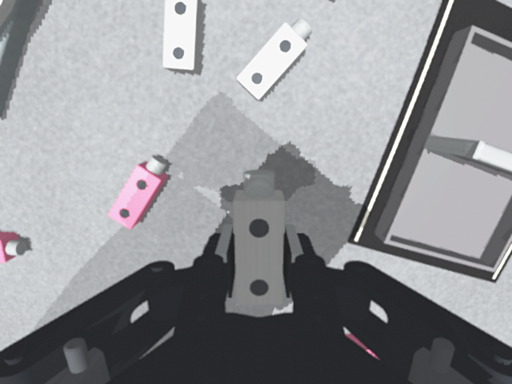

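Block A is held, with its bar between the pads at (258,250); the neighbours are undisturbed. The tray centre is (0.554,-0.257), yaw 3°, rim 201 x 132 mm, which fits. I'm placing it in the near left half.

```bash
python3 - <<'E'
from h import *
plan([.4997,-.2348,.14],3)
E
```

```text
row [ 0.0004 -0.0007  0.0438] [-0.068  0.877 -0.035] now [ 0.4562 -0.0644  0.1325] yaw 18.77
```

Request:
send_rows(moves="0 0 0.044 -0.068 0.877 -0.035 -1;0 0 0.044 -0.068 0.877 -0.035 -1;0 0 0.044 -0.068 0.877 -0.035 -1;0 0 0.044 -0.068 0.877 -0.035 -1;0 0 0.044 -0.068 0.877 -0.035 -1;0 0 0.044 -0.068 0.877 -0.035 -1")

```text
time: 5.42
eef_pos: [0.4975, -0.2327, 0.1359]
tcp_rot: [1.0, 0.026, -0.001, -0.001]
contact_force: [0.9, 0.1, -1.2]
opening: 0.286
finger_force: 61.0
```

Request:
send_rows(moves="0 0 0 0 0 0.2 -1;0 0 0 0 0 0.4 -1;0 0 0 0 0 0.5 -1;0 0 0 0 0 0.55 -1;0 0 0 0 0 0.555 -1;0 0 0 0 0 0.555 -0.2;0 0 0 0 0 0.555 -0.2;0 0 0 0 0 0.555 -0.2;0 0 0 0 0 0.35 -0.2;0 0 0 0 0 0 -0.2;0 0 0 0 0 0 0.1;0 0 0 0 0 0 0.1")

```text
time: 6.92
eef_pos: [0.4986, -0.2347, 0.138]
tcp_rot: [1.0, 0.025, 0.001, 0.001]
contact_force: [-0.3, 0.8, -0.8]
opening: 0.551
finger_force: 0.0
```

```bash
python3 - <<'E'
from h import *
w=cam('wrist'); save(w,'w3'); np.save('c3.npy',[w],allow_pickle=True)
print('w')
for b in blocks(w,(0,0,512,330),amin=400,thr=200): print(*b)
print('top')
for b in blocks(cam('top'),(240,145,345,220),thr=190,amin=30): print(*b)
plan([.5711,-.0397,.14],-23)
E
```

```text
w
[293.8 300.7] [ 0.3854 -0.2733] 98.2 [35.1 45.2]
[271.4  37.5] [ 0.6091 -0.2533] -87.1 [ 94.6 132.1]
[444.3 150.9] [ 0.4802 -0.3954] -162.9 [202.  386.6]
[274.1  81.2] [ 0.5591 -0.2429] -179.9 [133.6 192.1]
[ 81.5 131.3] [ 0.4689 -0.0612] 168.3 [179.7 407.8]
top
[271.3 179.7] [ 0.5742 -0.0428] -25.5 [23.5 63.8]
[251.9 179.8] [0.5739 0.0382] 13.6 [24.1 65.5]
[280.5 155.7] [ 0.6726 -0.0778] -32.5 [23.7 62.8]
[248.5 152.8] [0.6799 0.0533] -133.6 [55.3 55.4]
row [-0.0002  0.0005  0.072 ] [ 0.418 -0.95  -0.022] now [ 0.4974 -0.2337  0.1355] yaw 2.92
```

View pics/w3.png

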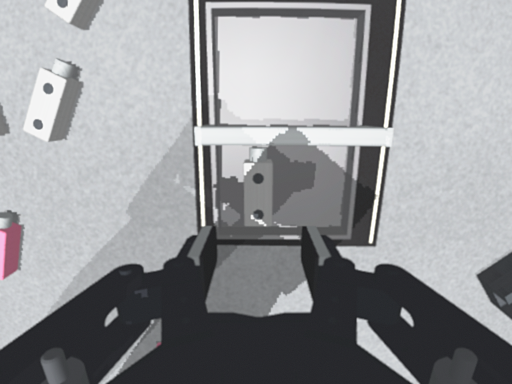

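Block A lies inside the near half at (258,185). The other blocks are unmoved. Now block B.

Request:
send_rows(moves="0 0 0.073 0.418 -0.945 -0.02 0.1;0 0 0.073 0.418 -0.945 -0.02 0.1;0 0 0.073 0.418 -0.945 -0.02 0.1;0 0 0.073 0.418 -0.945 -0.02 0.1;0 0 0.073 0.418 -0.945 -0.02 0.1;0 0 0.073 0.418 -0.945 -0.02 0.1;0 0 0.073 0.418 -0.945 -0.02 0.1")

```text
time: 7.9
eef_pos: [0.5717, -0.0426, 0.1406]
tcp_rot: [0.979, -0.203, -0.001, 0.0]
contact_force: [-0.3, -0.7, -0.7]
opening: 0.55
finger_force: 0.0
```

Request:
send_rows(moves="0 0 0 0 0 0.25 0.1;0 0 0 0 0 0.45 0.1;0 0 0 0 0 0.56 0.1;0 0 0 0 0 0.6 0.1;0 0 0 0 0 0.6 -1;0 0 0 0 0 0.6 -1;0 0 0 0 0 0.6 -1;0 0 0 0 0 0.6 -1;0 0 0 0 0 0.6 -1;0 0 0 0 0 0.4 -1;0 0 0 0 0 0 -1;0 0 0 0 0 0 -1")

```text
time: 9.4
eef_pos: [0.5749, -0.042, 0.1463]
tcp_rot: [0.979, -0.202, 0.004, 0.0]
contact_force: [1.1, -0.4, -1.4]
opening: 0.284
finger_force: 61.6
```

```bash
python3 - <<'E'
from h import *
plan([.5024,-.2848,.14],3)
E
```

```text
row [ 0.0001 -0.0014 -0.0732] [0.148 1.258 0.031] now [ 0.5749 -0.042   0.1463] yaw -23.35
```

Request:
send_rows(moves="0 0 -0.073 0.074 0.63 0.015 -1;0 0 -0.073 0.074 0.63 0.015 -1;0 0 -0.073 0.074 0.63 0.015 -1;0 0 -0.073 0.074 0.63 0.015 -1;0 0 -0.073 0.074 0.63 0.015 -1")

```text
time: 10.02
eef_pos: [0.5356, -0.1622, 0.1376]
tcp_rot: [1.0, 0.025, -0.001, -0.001]
contact_force: [-1.1, 0.7, -1.3]
opening: 0.287
finger_force: 61.6
```

Request:
send_rows(moves="0 0 0 -0.212 0.595 0.015 -1;0 0 0 -0.212 0.595 0.015 -1;0 0 0 -0.212 0.595 0.015 -1;0 0 0 -0.212 0.595 0.015 -1;0 0 0 -0.212 0.595 0.015 -1")

```text
time: 10.65
eef_pos: [0.5001, -0.2822, 0.135]
tcp_rot: [1.0, 0.026, -0.0, -0.0]
contact_force: [0.2, -0.2, -1.3]
opening: 0.284
finger_force: 61.6
```

```bash
python3 - <<'E'
from h import *
plan([.5024,-.2848,.029],3)
w=cam('wrist'); save(w,'w4')
E
```

```text
row [-0.0001  0.0001  0.0001] [0.011 0.014 0.53 ] now [ 0.5001 -0.2822  0.135 ] yaw 3.03
```

View pics/w4.png

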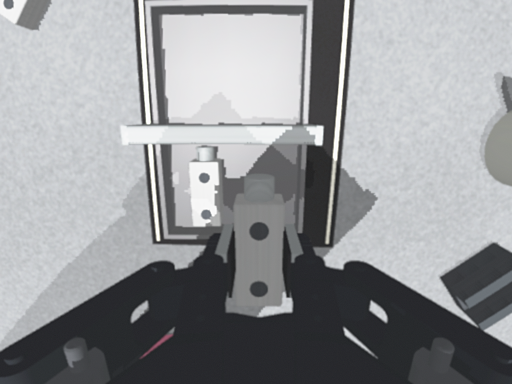

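Block A lies at (205,190). The held block at (258,250) will drop in beside it with clearance, so I lower it.

Request:
send_rows(moves="0 0 0 0.01 0.014 0.2 -1;0 0 0 0.01 0.014 0.4 -1;0 0 0 0.01 0.014 0.48 -1;0 0 0 0.01 0.014 0.53 -1;0 0 0 0.01 0.014 0.53 -1;0 0 0 0.01 0.014 0.53 -0.2;0 0 0 0.01 0.014 0.53 -0.2;0 0 0 0.01 0.014 0.53 -0.2;0 0 0 0.01 0.014 0.35 -0.2;0 0 0 0.01 0.014 0 -0.2;0 0 0 0.01 0.014 0 0.1;0 0 0 0.01 0.014 0 0.1")

```text
time: 12.2
eef_pos: [0.502, -0.2869, 0.1361]
tcp_rot: [1.0, 0.025, 0.001, 0.001]
contact_force: [0.2, -0.3, -1.1]
opening: 0.552
finger_force: 0.0
```

```bash
python3 - <<'E'
from h import *
for b in blocks(cam('top'),(240,145,345,220),thr=190,amin=30): print(*b)
plan([.45,-.06,.25],0); plan([.571,.04,.14],13)
E
```

```text
[251.8 179.6] [0.5739 0.0382] 13.6 [24.1 65.5]
[280.5 155.7] [ 0.6726 -0.0778] -32.5 [23.7 62.8]
[248.5 152.8] [0.6799 0.0534] -178.9 [53.1 58. ]
row [-0.0001  0.0002  0.0081] [-0.199 -1.143 -0.576] now [ 0.5012 -0.2863  0.1345] yaw 2.92
row [-0.0002  0.0002 -0.028 ] [ 0.432 -1.612 -0.027] now [ 0.5012 -0.2863  0.1345] yaw 2.92
```

Request:
send_rows(moves="0 0 0.008 0.1 -0.7 -0.15 0.1;0 0 0.008 0.1 -0.7 -0.15 0.1;0 0 0.008 0.1 -0.7 -0.15 0.1;0 0 0.008 0.1 -0.7 -0.15 0.1")

```text
time: 12.75
eef_pos: [0.5141, -0.1448, 0.164]
tcp_rot: [1.0, 0.002, -0.001, -0.0]
contact_force: [0.3, -0.4, -0.1]
opening: 0.552
finger_force: 0.0
```

Request:
send_rows(moves="0 0 0 0.05 -0.6 -0.15 0.1;0 0 0 0.05 -0.6 -0.15 0.1;0 0 0 0.05 -0.6 -0.15 0.1;0 0 0 0.05 -0.6 -0.15 0.1;0 0 0 0.05 -0.6 -0.15 0.1")

```text
time: 13.38
eef_pos: [0.5242, -0.0276, 0.1942]
tcp_rot: [1.0, -0.001, -0.001, -0.0]
contact_force: [-0.6, -0.2, -0.3]
opening: 0.554
finger_force: 0.0
```

```bash
python3 - <<'E'
from h import *
w=cam('wrist'); save(w,'w5')
for thr in (185,205,220):
  print(thr)
  for b in blocks(w,(0,0,512,330),amin=600,thr=thr): print(*b)
plan([.5711,.0385,.14],13)
E
```

```text
185
[462.9 188.8] [ 0.5076 -0.2758] -87.8 [84.9 99.9]
[195.7 134.5] [0.5784 0.0412] 14.3 [26.5 80.6]
[59.5 39.5] [0.6752 0.1759] 36.2 [50.1 98.2]
[ 31.7 138.8] [0.5665 0.2216] -13.0 [101.5 258.9]
[307.1  35.3] [ 0.6741 -0.0773] -32.4 [30.  71.7]
[176.2  28.3] [0.6761 0.0542] 88.4 [56.1 62.7]
205
[463.  189.6] [ 0.5081 -0.2753] -89.2 [84. 99.]
[ 53.5 180.7] [0.517  0.2119] 146.0 [ 21.9 143.2]
[196.1 135.6] [0.574 0.04 ] 13.4 [25.3 70.8]
[ 23.3 152.3] [0.5347 0.2379] 165.9 [ 80.4 188.2]
[28.4 66.4] [0.6473 0.2108] -124.7 [ 58.9 115.7]
[306.9  36. ] [ 0.6727 -0.0788] -33.0 [25.4 70.3]
[176.5  28.2] [0.6761 0.0538] -91.6 [56.1 61.8]
220
[437.7 201.3] [ 0.4949 -0.2395] -177.4 [24.8 59.2]
[476.8 189.4] [ 0.5119 -0.2721] 77.1 [82.7 87.9]
[ 53.7 180.5] [0.5175 0.2115] 146.0 [ 21.7 141.9]
[196.4 136.2] [0.5739 0.04  ] 13.0 [24.7 70. ]
[ 23.7 149.8] [0.5502 0.2594] 146.1 [ 86.3 148.7]
[28.2 66.3] [0.6476 0.2109] -124.2 [ 58.8 114.8]
[306.2  37.1] [ 0.6723 -0.0786] -33.1 [24.7 69.1]
[176.7  28.2] [0.6761 0.0537] -91.6 [56.1 61.7]
row [-0.      0.0003 -0.0364] [ 0.234 -0.33   0.272] now [ 0.5242 -0.0275  0.1944] yaw -0.1
```

Request:
send_rows(moves="0 0 -0.037 0.239 -0.335 0.272 0.1;0 0 -0.037 0.239 -0.335 0.272 0.1;0 0 -0.037 0.239 -0.335 0.272 0.1;0 0 -0.037 0.239 -0.335 0.272 0.1;0 0 -0.037 0.239 -0.335 0.272 0.1")

```text
time: 14.05
eef_pos: [0.5726, 0.04, 0.142]
tcp_rot: [0.993, 0.115, 0.001, 0.0]
contact_force: [0.1, 0.0, 0.2]
opening: 0.55
finger_force: 0.0
```

Request:
send_rows(moves="0 0 0 0 0 0.25 0.1;0 0 0 0 0 0.45 0.1;0 0 0 0 0 0.56 0.1;0 0 0 0 0 0.6 0.1;0 0 0 0 0 0.6 -1;0 0 0 0 0 0.6 -1;0 0 0 0 0 0.6 -1;0 0 0 0 0 0.6 -1;0 0 0 0 0 0.6 -1;0 0 0 0 0 0.4 -1;0 0 0 0 0 0 -1;0 0 0 0 0 0 -1")

```text
time: 15.55
eef_pos: [0.5747, 0.0411, 0.1455]
tcp_rot: [0.993, 0.116, 0.004, 0.001]
contact_force: [-0.2, -1.1, -1.2]
opening: 0.285
finger_force: 61.4
```

Request:
send_rows(moves="0 0 0.0283 -0.072 0.673 0 -1;0 0 0.0283 -0.072 0.673 0 -1;0 0 0.0283 -0.072 0.673 0 -1;0 0 0.0283 -0.072 0.673 0 -1;0 0 0.0283 -0.072 0.673 0 -1")

```text
time: 16.18
eef_pos: [0.5887, -0.0916, 0.14]
tcp_rot: [1.0, 0.028, -0.001, -0.001]
contact_force: [-0.5, 0.0, -0.1]
opening: 0.286
finger_force: 61.3
```

Request:
send_rows(moves="0 0 0 0.049 0.675 0 -1;0 0 0 0.049 0.675 0 -1;0 0 0 0.049 0.675 0 -1;0 0 0 0.049 0.675 0 -1;0 0 0 0.049 0.675 0 -1")

```text
time: 16.8
eef_pos: [0.6065, -0.2251, 0.1405]
tcp_rot: [1.0, 0.029, -0.0, -0.001]
contact_force: [0.2, 0.6, -0.7]
opening: 0.284
finger_force: 61.3
```

```bash
python3 - <<'E'
from h import *
plan([.6056,-.2292,.029],3)
for b in blocks(cam('top'),(240,145,345,220),thr=190,amin=30): print(*b)
E
```

```text
row [-0.0002  0.0002  0.0008] [-0.005  0.021  0.557] now [ 0.6065 -0.2251  0.1405] yaw 3.29
[333.9 201.5] [ 0.4919 -0.292 ] -0.1 [20.  36.5]
[280.5 155.7] [ 0.6726 -0.0778] -32.5 [23.7 62.8]
[248.5 152.8] [0.6799 0.0533] -133.6 [55.3 55.4]
```

Request:
send_rows(moves="0 0 0 -0.005 0.021 0.2 -1;0 0 0 -0.005 0.021 0.4 -1;0 0 0 -0.005 0.021 0.5 -1;0 0 0 -0.005 0.021 0.555 -1;0 0 0 -0.005 0.021 0.555 -1;0 0 0 -0.005 0.021 0.555 -0.2;0 0 0 -0.005 0.021 0.555 -0.2;0 0 0 -0.005 0.021 0.555 -0.2;0 0 0 -0.005 0.021 0.35 -0.2;0 0 0 -0.005 0.021 0 -0.2;0 0 0 -0.005 0.021 0 0.1;0 0 0 -0.005 0.021 0 0.1")

```text
time: 18.35
eef_pos: [0.6062, -0.2318, 0.1421]
tcp_rot: [1.0, 0.028, 0.001, 0.001]
contact_force: [0.2, 0.2, -0.4]
opening: 0.553
finger_force: 0.0
```

Request:
send_rows(moves="0 0 0.1 0.366 -0.74 0 0.1;0 0 0.1 0.366 -0.74 0 0.1;0 0 0.1 0.366 -0.74 0 0.1;0 0 0.1 0.366 -0.74 0 0.1;0 0 0.1 0.366 -0.74 0 0.1;0 0 0.1 0.366 -0.74 0 0.1;0 0 0.1 0.366 -0.74 0 0.1")

```text
time: 19.23
eef_pos: [0.6703, -0.0804, 0.1403]
tcp_rot: [0.959, -0.283, -0.0, 0.0]
contact_force: [-0.1, 1.0, 0.8]
opening: 0.551
finger_force: 0.0
```

```bash
python3 - <<'E'
from h import *
plan([.6708,-.0776,.02],-33)
w=cam('wrist'); save(w,'w6')
for b in blocks(w,(150,0,400,330),amin=600,thr=205): print(*b)
E
```

```text
row [0.     0.0001 0.0004] [-0.005 -0.013  0.602] now [ 0.6703 -0.0804  0.1403] yaw -32.85
[235.7 219.8] [ 0.6557 -0.0452] 94.2 [37.8 49.7]
[324.3 198.3] [ 0.6313 -0.1277] 75.0 [17.6 57.1]
[195.2 119.1] [ 0.7398 -0.0778] -89.9 [168.4 550.3]
```

View pics/w6.png

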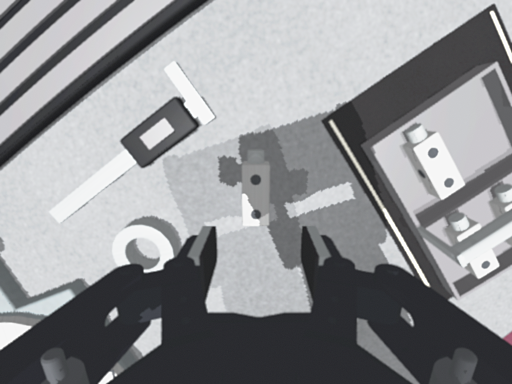

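The fourth block is in line with the jaws at (255,190). Three blocks sit properly in the tray.

Request:
send_rows(moves="0 0 0 -0.005 -0.01 0.25 0.1;0 0 0 -0.005 -0.01 0.45 0.1;0 0 0 -0.005 -0.01 0.56 0.1;0 0 0 -0.005 -0.01 0.6 0.1;0 0 0 -0.005 -0.01 0.6 -1;0 0 0 -0.005 -0.01 0.6 -1;0 0 0 -0.005 -0.01 0.6 -1;0 0 0 -0.005 -0.01 0.6 -1;0 0 0 -0.005 -0.01 0.6 -1;0 0 0 -0.005 -0.01 0.4 -1;0 0 0 -0.005 -0.01 0 -1;0 0 0 -0.005 -0.01 0 -1")

```text
time: 20.78
eef_pos: [0.6734, -0.0781, 0.1461]
tcp_rot: [0.959, -0.282, 0.004, -0.0]
contact_force: [1.0, -0.0, -0.9]
opening: 0.287
finger_force: 61.8
```

Request:
send_rows(moves="0 0 -0.1 0.286 0.99 0 -1;0 0 -0.1 0.286 0.99 0 -1;0 0 -0.1 0.286 0.99 0 -1;0 0 -0.1 0.286 0.99 0 -1;0 0 -0.1 0.286 0.99 0 -1;0 0 -0.1 0.286 0.99 0 -1;0 0 -0.1 0.286 0.99 0 -1")

```text
time: 21.65
eef_pos: [0.612, -0.2733, 0.1404]
tcp_rot: [1.0, 0.028, -0.0, -0.0]
contact_force: [0.7, 0.4, -1.1]
opening: 0.284
finger_force: 61.8
```

```bash
python3 - <<'E'
from h import *
plan([.6082,-.2792,.029],3)
E
```

```text
row [-0.0001  0.0001  0.0007] [-0.02   0.029  0.557] now [ 0.612  -0.2733  0.1404] yaw 3.24
```

Request:
send_rows(moves="0 0 0 -0.02 0.029 0.2 -1;0 0 0 -0.02 0.029 0.4 -1;0 0 0 -0.02 0.029 0.5 -1;0 0 0 -0.02 0.029 0.555 -1;0 0 0 -0.02 0.029 0.555 -1;0 0 0 -0.02 0.029 0.555 -0.2;0 0 0 -0.02 0.029 0.555 -0.2;0 0 0 -0.02 0.029 0.555 -0.2;0 0 0 -0.02 0.029 0.35 -0.2;0 0 0 -0.02 0.029 0 -0.2;0 0 0 -0.02 0.029 0 0;0 0 0 -0.02 0.029 0 0")

```text
time: 23.15
eef_pos: [0.6084, -0.2812, 0.1422]
tcp_rot: [1.0, 0.028, 0.001, 0.001]
contact_force: [0.3, -1.4, -0.9]
opening: 0.505
finger_force: 0.0
```

Request:
send_rows(moves="0 0 0 -0.264 -0.124 -0.55 0;0 0 -0.03 -0.264 -0.124 -0.55 0;0 0 -0.06 -0.264 -0.124 -0.55 0;0 0 -0.09 -0.264 -0.124 -0.55 0;0 0 -0.12 -0.264 -0.124 -0.55 0;0 0 -0.15 -0.264 -0.124 -0.55 0;0 0 -0.18 -0.264 -0.124 -0.55 0;0 0 -0.21 -0.264 -0.124 -0.55 0;0 0 -0.25 -0.264 -0.124 -0.55 0;0 0 -0.25 -0.264 -0.124 -0.55 0;0 0 -0.25 -0.264 -0.124 -0.55 0;0 0 -0.25 -0.264 -0.124 -0.55 0")

```text
time: 24.65
eef_pos: [0.5535, -0.2588, 0.2494]
tcp_rot: [0.688, 0.726, -0.0, -0.001]
contact_force: [-0.3, 0.1, -0.7]
opening: 0.499
finger_force: 0.0
```

```bash
python3 - <<'E'
from h import *
w=cam('wrist'); save(w,'w7'); np.save('c7.npy',[w,cam('top')],allow_pickle=True)
plan([.554,-.257,.073],93)
print([b[:2] for b in blocks(cam('top'),(240,145,295,220),thr=190,amin=30)])
E
```

```text
row [-0.0002 -0.0001  0.0004] [0.009 0.003 0.886] now [ 0.5538 -0.259   0.2501] yaw 93.14
[(array([248.5, 152.8]), array([0.6799, 0.0534]))]
```

View pics/w7.png

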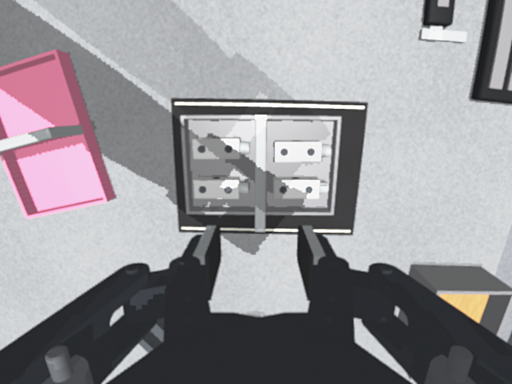

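All four blocks are in the tray at (218,150), (298,152), (216,188) and (299,188). The handle runs along column 261. Before lifting I take a near look at the turntable.

Request:
send_rows(moves="0 0 0 0.8 0.1 -0.08 0;0 0 0 0.8 0.1 -0.08 0;0 0 0 0.8 0.1 -0.08 0;0 0 0 0.8 0.1 -0.08 0")

```text
time: 25.3
eef_pos: [0.5653, -0.096, 0.2676]
tcp_rot: [0.686, 0.728, 0.0, 0.001]
contact_force: [0.3, 0.3, -0.1]
opening: 0.499
finger_force: 0.0
```

Request:
send_rows(moves="0 0 0 0.8 0.1 -0.08 0;0 0 0 0.8 0.1 -0.08 0;0 0 0 0.8 0.1 -0.08 0;0 0 0 0.8 0.1 -0.08 0")

```text
time: 25.8
eef_pos: [0.5765, 0.0636, 0.2832]
tcp_rot: [0.686, 0.727, 0.0, 0.0]
contact_force: [-0.0, -0.1, -0.0]
opening: 0.502
finger_force: 0.0
```

Request:
send_rows(moves="0 0 0 0.8 0.1 -0.08 0;0 0 0 0.8 0.1 -0.08 0;0 0 0 0.8 0.1 -0.08 0;0 0 0 0.8 0.1 -0.08 0;0 0 0 0.8 0.1 -0.08 0")

```text
time: 26.42
eef_pos: [0.5877, 0.2215, 0.2983]
tcp_rot: [0.688, 0.726, -0.001, 0.0]
contact_force: [0.3, 0.2, -0.8]
opening: 0.501
finger_force: 0.0
```

```bash
python3 - <<'E'
from h import *
w=cam('wrist'); save(w,'w8'); np.save('c8.npy',[w],allow_pickle=True)
cv2.imwrite('pics/w8b.png',cv2.resize(w['image'][0:250,100:460],None,fx=2.2,fy=2.2,interpolation=cv2.INTER_CUBIC)[:,:,::-1])
v=np.load('c7.npy',allow_pickle=True)[0]
r=onz(v,[(181,116),(339,116),(335,216),(186,216)],.027); m=onz(v,[(172,99),(366,103),(354,234),(180,234)],.003); h=onz(v,[(261,116),(260.5,231)],.085)
for a in (r,m): print(a.round(4).tolist(),a.mean(0).round(4))
print(h)
E
```

```text
[[0.4533, -0.1968, 0.027], [0.6497, -0.1861, 0.027], [0.6612, -0.3178, 0.027], [0.4578, -0.3289, 0.027]] [ 0.5555 -0.2574  0.027 ]
[[0.435, -0.1758, 0.003], [0.6904, -0.1667, 0.003], [0.7011, -0.3534, 0.003], [0.4419, -0.3674, 0.003]] [ 0.5671 -0.2658  0.003 ]
[[ 0.55238071 -0.19195186  0.085     ]
 [ 0.55902239 -0.32007271  0.085     ]]
```

View pics/w8b.png

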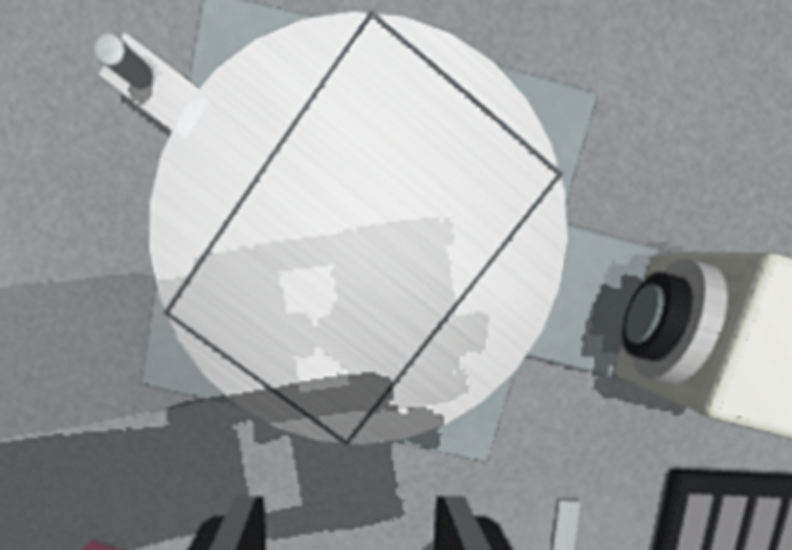

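The crop shows the outline corners at (371,14), (560,175), (347,442) and (167,313). The post top is at (110,49) and the camera head sits to the right (far side).

```bash
python3 - <<'E'
from h import *
w=np.load('c8.npy',allow_pickle=True)[0]; _,t,_=np.load('c0.npy',allow_pickle=True)
f=lambda p,s,o:(np.array(p)+.5)/s-.5+o
q=f([(371,14),(560,175),(347,442),(167,313)],2.2,[100,0])
for z in(.037,.04,.043):
    P=onz(w,q,z); print(z,P.mean(0).round(4),[np.linalg.norm(P[i]-P[i-1]).round(4) for i in range(4)],[np.degrees(np.arctan2(*(P[i]-P[i-1])[1::-1])).round(1) for i in range(4)])
qt=f([(148,68),(298,171),(230,271),(78,168)],3.5,[135,125]); P=onz(t,qt,.04)
print('top',P.mean(0).round(4),[np.degrees(np.arctan2(*(P[i]-P[i-1])[1::-1])).round(1) for i in range(4)])
print('tri centre corners',[tri(w,q[i],t,qt[j])[0].round(3).tolist() for i,j in zip(range(4),(3,0,1,2))])
print('post w',onz(w,f([(110,49)],2.2,[100,0]),.09))
plan([.5555,-.2574,.25],93)
E
```

```text
0.037 [0.5895 0.2952 0.037 ] [np.float64(0.2155), np.float64(0.1459), np.float64(0.2149), np.float64(0.1445)] [np.float64(56.1), np.float64(-34.1), np.float64(-124.3), np.float64(146.2)]
0.04 [0.5894 0.2951 0.04  ] [np.float64(0.2139), np.float64(0.1448), np.float64(0.2132), np.float64(0.1434)] [np.float64(56.1), np.float64(-34.1), np.float64(-124.3), np.float64(146.2)]
0.043 [0.5894 0.2951 0.043 ] [np.float64(0.2122), np.float64(0.1436), np.float64(0.2116), np.float64(0.1423)] [np.float64(56.1), np.float64(-34.1), np.float64(-124.3), np.float64(146.2)]
top [0.5912 0.2928 0.04  ] [np.float64(-32.8), np.float64(-123.5), np.float64(147.4), np.float64(57.3)]
tri centre corners [[0.589, 0.417, 0.057], [0.707, 0.342, 0.049], [0.59, 0.166, 0.04], [0.472, 0.244, 0.04]]
post w [[0.4570069  0.38499188 0.09      ]]
row [-0.0001  0.0002  0.0001] [-2.381 -0.287  0.244] now [0.5877 0.2213 0.2984] yaw 93.04
```

Request:
send_rows(moves="0 0 0 -0.794 -0.096 0.08 0;0 0 0 -0.794 -0.096 0.08 0;0 0 0 -0.794 -0.096 0.08 0;0 0 0 -0.794 -0.096 0.08 0")

```text
time: 26.98
eef_pos: [0.5765, 0.0599, 0.2824]
tcp_rot: [0.69, 0.724, -0.0, -0.0]
contact_force: [0.2, 0.4, -0.0]
opening: 0.497
finger_force: 0.0
```

Request:
send_rows(moves="0 0 0 -0.794 -0.096 0.08 0;0 0 0 -0.794 -0.096 0.08 0;0 0 0 -0.794 -0.096 0.08 0;0 0 0 -0.794 -0.096 0.08 0")

```text
time: 27.48
eef_pos: [0.5661, -0.0979, 0.2666]
tcp_rot: [0.689, 0.725, -0.0, -0.0]
contact_force: [-0.3, 0.1, -0.4]
opening: 0.503
finger_force: 0.0
```

Request:
send_rows(moves="0 0 0 -0.794 -0.096 0.3 0;0 0 0 -0.794 -0.096 0.3 0;0 0 0 -0.794 -0.096 0.3 0;0 0 0 -0.794 -0.096 0.3 0;0 0 0 -0.794 -0.096 0.3 0;0 0 0 -0.794 -0.096 0.3 0")

```text
time: 28.22
eef_pos: [0.557, -0.2538, 0.208]
tcp_rot: [0.686, 0.727, 0.0, 0.001]
contact_force: [1.5, 0.7, 0.1]
opening: 0.501
finger_force: 0.0
```

```bash
python3 - <<'E'
from h import *
plan([.5555,-.2574,.073],93)
w=cam('wrist'); np.save('c9.npy',[w],allow_pickle=True)
g=cv2.cvtColor(w['image'],cv2.COLOR_RGB2GRAY)
for r in (60,80,100,110,120): print(r,g[r,215:305:2])
E
```

```text
row [0.0002 0.0001 0.0008] [-0.017 -0.009  0.675] now [ 0.557  -0.2538  0.208 ] yaw 93.29
60 [176 178 181 178 179 171 175 184 182 184 185 183 183 181 186 180 177 195
 201 204 202 207 213 215 214 215 209 207 212 213 214 215 215 212 212 215
 220 217 213 214 213 212 220 219 215]
80 [181 180 179 181 184 180 178 182 182 180 182 182 183 179 180 187 185 182
 174 184 186 184 182 185 182 182 186 183 183 184 211 211 211 209 210 210
 208 215 215 211 216 219 216 212 215]
100 [106 104 105 115 120 117 119 118 125 128 106 131 134 139 158 155 156 157
 158 161 162 178 179 180 185 183 182 168 166 174 177 172 171 173 180 189
 185 183 184 186 192 201 216 215 212]
110 [ 55  54  54  55  56  56  54  53  53  52  52  53  52  51  52  52  54  58
  59  57  57  58  57  58  57  61  74  73  72  70  66  73  87  87  88  87
 113 117 118 118 119 129 155 155 156]
120 [213 214 214 214 216 215 216 216 218 217 219 225 241 241 241 242 241 245
 255 255 255 255 255 255 243 231 221 213 214 210 206 198 196 196 197 197
 195 194 193 193 192 191 191 185 178]
```

Request:
send_rows(moves="0 0 0 -0.017 -0.009 0.25 0;0 0 0 -0.017 -0.009 0.45 0;0 0 0 -0.017 -0.009 0.6 0;0 0 0 -0.017 -0.009 0.65 0;0 0 0 -0.017 -0.009 0.675 0;0 0 0 -0.017 -0.009 0.675 -1;0 0 0 -0.017 -0.009 0.675 -1;0 0 0 -0.017 -0.009 0.675 -1;0 0 0 -0.017 -0.009 0.675 -1;0 0 0 -0.017 -0.009 0.675 -1;0 0 0 -0.017 -0.009 0.675 -1;0 0 0 -0.017 -0.009 0.675 -1", newtons=120)

```text
time: 29.78
eef_pos: [0.5554, -0.2594, 0.0739]
tcp_rot: [0.687, 0.726, 0.0, 0.001]
contact_force: [-1.9, 0.5, 6.5]
opening: 0.116
finger_force: 117.5
```

Request:
send_rows(moves="0 0 0 0 0 -0.05 -1;0 0 0 0 0 -0.1 -1;0 0 0 0 0 -0.15 -1;0 0 0 0 0 -0.2 -1;0 0 0 0 0 -0.2 -1")

```text
time: 30.4
eef_pos: [0.5554, -0.2594, 0.1134]
tcp_rot: [0.687, 0.726, 0.0, 0.001]
contact_force: [-0.3, -0.2, -8.1]
opening: 0.115
finger_force: 117.2
```

```bash
python3 - <<'E'
from h import *
s=ctrl.get_state(); print(s['wrist_torque'],s['contact_force'],s['tcp_rot'])
plan([.5555,-.2574,.25],93); plan([.5895,.2948,.25],145.9)
E
```

```text
[-0.014481    0.00818229 -0.03682654] [-0.25545695 -0.22107576 -8.08074206] [6.87245914e-01 7.26423263e-01 2.40119567e-04 1.49600774e-03]
row [0.0004 0.0003 0.0005] [ 0.009  0.003 -0.683] now [ 0.5554 -0.2594  0.1134] yaw 93.17
row [ 0.0002  0.0004 -0.1465] [ 2.756  0.326 -0.687] now [ 0.5554 -0.2594  0.1134] yaw 93.17
```

The tray is held; the 8.1 N reading matches its weight with four blocks. I carry it slowly.

Request:
send_rows(moves="0 0 0 0 0 -0.1 -1;0 0 0 0 0 -0.25 -1;0 0 0 0 0 -0.4 -1;0 0 0 0 0 -0.55 -1;0 0 0 0 0 -0.65 -1;0 0 0 0 0 -0.68 -1;0 0 0 0 0 -0.68 -1")

```text
time: 31.28
eef_pos: [0.5543, -0.2587, 0.2475]
tcp_rot: [0.687, 0.726, -0.0, -0.0]
contact_force: [-0.4, 0.9, -7.7]
opening: 0.112
finger_force: 117.6
```

Request:
send_rows(moves="0 0 0 0.05 0.006 0 -1;0 0 0 0.15 0.018 0 -1;0 0 0 0.3 0.036 0 -1;0 0 0 0.48 0.057 0 -1;0 0 0 0.66 0.078 0 -1;0 0 0 0.82 0.097 0 -1;0 0 0 0.92 0.109 0 -1")

```text
time: 32.15
eef_pos: [0.5656, -0.0711, 0.2473]
tcp_rot: [0.686, 0.727, -0.0, -0.001]
contact_force: [0.2, -0.7, -8.9]
opening: 0.119
finger_force: 117.7
```

Request:
send_rows(moves="0 0 0 0.15 0.018 0 -1;0 0 0 0.33 0.039 0 -1;0 0 0 0.5 0.06 0 -1;0 0 0 0.66 0.078 0 -1;0 0 0 0.8 0.095 0 -1;0 0 0 0.92 0.109 0 -1")

```text
time: 32.9
eef_pos: [0.5773, 0.1125, 0.2475]
tcp_rot: [0.687, 0.727, -0.0, -0.0]
contact_force: [0.1, 0.7, -7.2]
opening: 0.119
finger_force: 117.7
```

Request:
send_rows(moves="0 0 -0.01 0.1 0.012 0 -1;0 0 -0.025 0.22 0.026 0 -1;0 0 -0.04 0.34 0.04 0 -1;0 0 -0.055 0.46 0.055 0 -1;0 0 -0.07 0.58 0.069 0 -1;0 0 -0.085 0.7 0.083 0 -1;0 0 -0.1 0.8 0.095 0 -1;0 0 -0.115 0.87 0.103 0 -1;0 0 -0.13 0.9 0.107 0 -1;0 0 -0.14 0.916 0.108 0 -1;0 0 -0.1465 0.916 0.108 0 -1;0 0 -0.1465 0.916 0.108 0 -1")

```text
time: 34.4
eef_pos: [0.589, 0.2953, 0.2474]
tcp_rot: [0.293, 0.956, -0.0, -0.0]
contact_force: [0.4, 0.9, -7.1]
opening: 0.113
finger_force: 117.7
```

```bash
python3 - <<'E'
from h import *
plan([.5895,.2948,.25],145.9)
w=cam('wrist'); t=cam('top'); np.save('c10.npy',[w,t],allow_pickle=True)
a=cv2.resize(w['image'][60:260,130:390],(520,400),interpolation=cv2.INTER_CUBIC)
b=cv2.resize(t['image'][110:230,130:210],(267,400),interpolation=cv2.INTER_CUBIC)
cv2.imwrite('pics/w10.png',np.hstack([a,b])[:,:,::-1])
E
```

```text
row [-0.0001 -0.0001  0.0002] [-0.004 -0.    -0.013] now [0.589  0.2953 0.2474] yaw 145.97
```

View pics/w10.png

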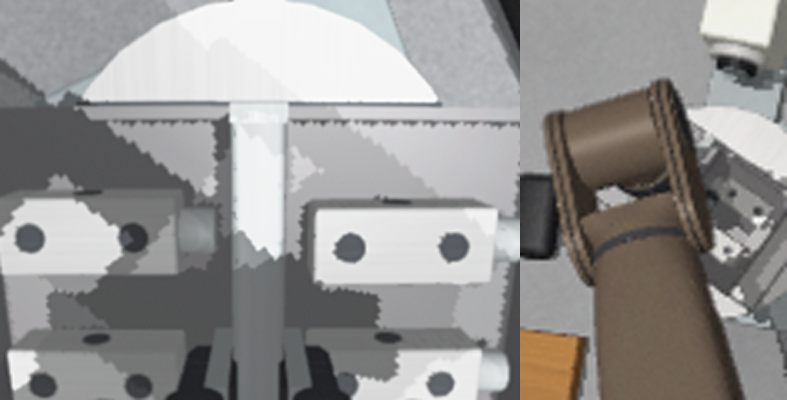

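The tray is level above the disc with the blocks in place. The far outline line at crop row 102 is parallel to the tray wall. I check the grip offset along the bar from the wall edge.

```bash
python3 - <<'E'
from h import *
w=np.load('c10.npy',allow_pickle=True)[0]
g=cv2.cvtColor(w['image'],cv2.COLOR_RGB2GRAY)
for c in (200,215,300,320): print(c,g[106:128,c])
tcp=np.array([.589,.2953,.2474]); u=np.array([np.cos(np.radians(145.97)),np.sin(np.radians(145.97))])
for r in (112,113,114,119,120,121):
    P=onz(w,[(200,r),(320,r)],.2005)[:,:2]-tcp[:2]; print(r,(P@u).round(4))
# inner walls left/right not visible; outline far line on z=.04
for r in (109,110,111): print('line',r,((onz(w,[(200,r),(320,r)],.04)[:,:2]-[.5895,.2948])@u).round(4))
E
```

```text
200 [230 230 231 227 186 118 119 156 169 170 169 171 166 141 122 146 163 167
 166 166 165 164]
215 [231 232 232 227 181 118 128 163 176 176 176 177 172 138  97 109 137 159
 169 172 170 170]
300 [247 247 247 250 244 161 147 194 218 219 216 209 196 158 115 141 171 183
 188 188 187 186]
320 [246 246 246 249 246 163 135 184 214 216 215 216 212 184 161 190 213 216
 214 211 212 212]
112 [0.0692 0.0692]
113 [0.0686 0.0686]
114 [0.068 0.068]
119 [0.065 0.065]
120 [0.0644 0.0644]
121 [0.0638 0.0638]
line 109 [0.0756 0.0756]
line 110 [0.0745 0.0745]
line 111 [0.0733 0.0733]
```

Request:
send_rows(moves="0 0 0 -0.016 0 0.1 -1;0 0 0 -0.016 0 0.25 -1;0 0 0 -0.016 0 0.4 -1;0 0 0 -0.016 0 0.52 -1;0 0 0 -0.016 0 0.6 -1;0 0 0 -0.016 0 0.64 -1;0 0 0 -0.016 0 0.665 -1;0 0 0 -0.016 0 0.665 -1;0 0 0 -0.016 0 0.665 -1")

```text
time: 35.62
eef_pos: [0.5925, 0.2935, 0.1161]
tcp_rot: [0.293, 0.956, 0.001, 0.001]
contact_force: [0.8, 0.7, -7.6]
opening: 0.113
finger_force: 117.7
```

```bash
python3 - <<'E'
from h import *
plan([.5916,.2934,.111],145.9)
w=cam('wrist'); np.save('c11.npy',[w],allow_pickle=True); save(w,'w11')
g=cv2.cvtColor(w['image'],cv2.COLOR_RGB2GRAY)
for c in (200,215,300,320): print(c,g[100:124,c])
for r in (90,120): print(r,g[r,90:170:2])
E
```

```text
row [0.0003 0.0002 0.    ] [ 0.003 -0.003  0.026] now [0.5925 0.2935 0.1161] yaw 145.92
200 [166 106  80  86 120 174 199 199 198 198 198 197 184 159 147 147 149 149
 146 122  82  82 110 132]
215 [164 105  82  88 116 158 184 201 204 203 204 202 188 164 154 154 153 155
 152 133 118 133 147 151]
300 [183 119 100 109 148 203 228 232 232 231 232 231 225 203 178 167 165 168
 164 136  91  76 110 147]
320 [207 129  98 101 120 174 225 233 232 231 232 232 225 207 190 187 189 190
 187 159 111 105 135 168]
90 [ 75  75  75  75  77  76  74  86 135 133 139 147 151 151 176 197 176 134
 116 182 195 196 193 198 196 190 195 192 193 198 199 197 196 195 197 200
 197 197 195 197]
120 [87 82 83 84 83 81 73 71 71 68 69 68 67 68 68 67 70 72 72 72 73 72 74 73
 73 73 72 73 73 73 72 73 73 75 73 74 74 73 74 73]
```

```bash
python3 - <<'E'
from h import *
w=np.load('c11.npy',allow_pickle=True)[0]
y=np.radians(145.92);u=np.array([np.cos(y),np.sin(y)]);v=np.array([np.sin(y),-np.cos(y)]); tcp=np.array([.5925,.2935])
print('line',((onz(w,[(200,102.3),(320,102.2)],.04)[:,:2]-tcp)@u).round(4))
print('wall outer',((onz(w,[(200,112.8),(320,113)],.0695)[:,:2]-tcp)@u).round(4),'inner',((onz(w,[(200,118.8),(320,119)],.0695)[:,:2]-tcp)@u).round(4))
im=cv2.resize(w['image'][40:240,60:460],None,fx=1.98,fy=1.98,interpolation=cv2.INTER_CUBIC); cv2.imwrite('pics/c11.png',im[:,:,::-1])
E
```

```text
line [0.0763 0.0764]
wall outer [0.0687 0.0686] inner [0.0651 0.065 ]
```

View pics/c11.png

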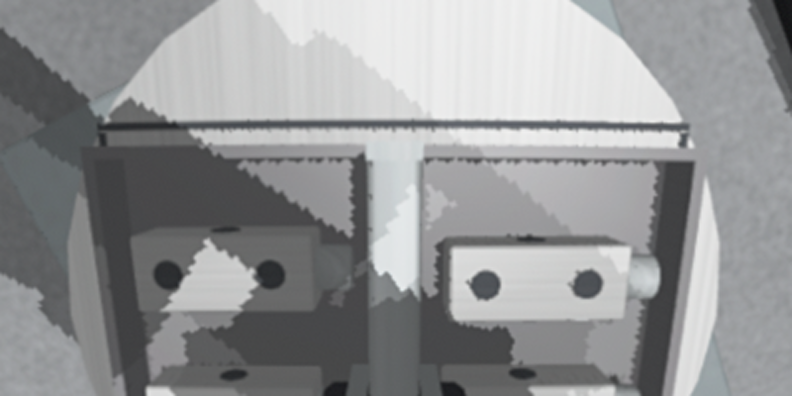

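The outline line (crop row 127, columns 103–687) is parallel to the wall. Offsets are under 1 mm both ways, so I set it down with a small nudge.

Request:
send_rows(moves="0 0 0 0.003 0.004 0.01 -1;0 0 0 0.003 0.004 0.02 -1;0 0 0 0.003 0.004 0.025 -1;0 0 0 0.003 0.004 0.025 -1;0 0 0 0.003 0.004 0.025 -1")

```text
time: 36.3
eef_pos: [0.5918, 0.2945, 0.1109]
tcp_rot: [0.293, 0.956, 0.0, 0.0]
contact_force: [-3.4, -0.3, 1.2]
opening: 0.11
finger_force: 118.8
```

Request:
send_rows(moves="0 0 0 0 0 0 -0.5;0 0 0 0 0 0 -0.3;0 0 0 0 0 0 0;0 0 0 0 0 0 0;0 0 0 0 0 0 0;0 0 0 0 0 -0.2 0;0 0 0 0 0 -0.4 0;0 0 0 0 0 -0.7 0;0 0 0 0 0 -0.7 0", newtons=60)

```text
time: 37.42
eef_pos: [0.5948, 0.2954, 0.258]
tcp_rot: [0.293, 0.956, 0.004, 0.006]
contact_force: [0.8, 0.9, 0.2]
opening: 0.499
finger_force: 0.0
```

```bash
python3 - <<'E'
from h import *
w=cam('wrist'); save(w,'w12'); np.save('c12.npy',[w],allow_pickle=True)
g=cv2.cvtColor(w['image'],cv2.COLOR_RGB2GRAY)
for c in (200,215,300,320): print(c,g[85:135,c])
print(ctrl.get_state()['eef_pos'],yawnow())
E
```

```text
200 [221 221 222 221 221 221 221 221 221 220 220 221 221 220 220 220 220 221
 224 207 132 102 161 220 224 219 196 168 159 140 104 120 154 162 161 160
 160 160 159 159 159 160 154 123  87  78  79  79  80  81]
215 [226 226 226 226 226 225 226 226 225 225 225 225 225 225 225 225 225 226
 227 208 137 114 176 226 228 221 196 171 165 149 134 147 163 168 166 166
 165 164 166 165 164 164 163 164 163 162 163 163 163 158]
300 [246 245 245 245 245 245 245 245 245 245 245 245 245 245 245 245 245 246
 248 242 160 129 219 250 247 246 239 219 210 195 162 154 187 209 211 210
 210 208 200 190 183 180 180 180 179 179 179 179 178 179]
320 [245 245 245 245 245 245 245 245 245 245 245 245 245 245 245 245 245 245
 247 247 178 115 165 236 247 246 240 217 204 191 154 141 178 201 203 203
 202 202 202 201 202 201 201 200 201 200 199 199 199 199]
[0.59325219 0.29482362 0.25405818] 145.91927983522328
```

The tray is on the nest, parallel with the outline (line row 105.8 and wall row 111.3 at both columns). Next I straddle the post, with the tool's x radial.

Request:
send_rows(moves="0 0 0 0.2 0 0 -0.05;0 0 0 0.5 0 0 -0.05;0 0 0 0.81 -0.005 0 -0.05;0 0 0 0.81 -0.005 0 -0.05;0 0 0 0.81 -0.005 0.3 -0.05;0 0 0 0.81 -0.005 0.3 -0.05")

```text
time: 38.22
eef_pos: [0.4538, 0.3816, 0.183]
tcp_rot: [0.293, 0.956, -0.005, -0.005]
contact_force: [-0.1, -1.5, -0.3]
opening: 0.473
finger_force: 0.0
```

```bash
python3 - <<'E'
from h import *
plan([.457,.385,.066],145.9)
w=cam('wrist'); save(w,'w13'); t=cam('top'); s=cam('scene'); np.save('c13.npy',[w,t,s],allow_pickle=True)
P=np.array([.457,.385]); 
print(proj(w,[[.457,.385,.09],[.457,.385,.05]]))
g=cv2.cvtColor(w['image'],cv2.COLOR_RGB2GRAY)
print(g[225:260:5,225:295:3])
E
```

```text
row [-0.002  -0.0009 -0.    ] [-0.007  0.031  0.585] now [0.4538 0.3816 0.183 ] yaw 145.89
[[265.98761413 199.01074154]
 [265.45399675 187.34636156]]
[[176 175 179 179 174 174 133 134 135 136 135 131 226 237 238 238 236 234
  238 236 237 238 235 239]
 [176 175 179 180 174 177 176 177 153 141 160 238 237 237 238 237 236 234
  239 236 236 238 235 243]
 [176 175 179 179 173 177 176 174 246 246 246 246 245 236 238 238 236 234
  238 237 236 238 235 240]
 [176 175 179 179 174 177 173 232 245 245 245 246 246 245 246 243 239 232
  238 236 235 237 234 239]
 [176 175 179 178 174 174 247 246 245 245 245 246 246 245 246 246 245 244
  246 243 235 236 234 239]
 [177 175 179 178 173 218 245 245 245 245 245 246 246 245 246 246 245 244
  246 245 244 245 245 238]
 [174 175 179 177 219 246 245 245 245 245 245 246 246 245 246 245 245 244
  246 245 244 245 245 255]]
```

Request:
send_rows(moves="0 0 0 0 0 0 -0.05;0 0 0 0 0 0 -0.05")

```text
time: 38.62
eef_pos: [0.458, 0.3845, 0.1918]
tcp_rot: [0.293, 0.956, 0.001, 0.001]
contact_force: [0.3, 0.1, -0.4]
opening: 0.473
finger_force: 0.0
```

```bash
python3 - <<'E'
from h import *
plan([.457,.385,.066],145.9)
w=cam('wrist'); save(w,'w14'); np.save('c14.npy',[w],allow_pickle=True)
print(proj(w,[[.457,.385,.09],[.457,.385,.05]]))
g=cv2.cvtColor(w['image'],cv2.COLOR_RGB2GRAY)
for r in range(170,222,5): print(r,g[r,230:300:2])
E
```

```text
row [ 0.0004  0.0002 -0.    ] [ 0.006 -0.003  0.629] now [0.458  0.3845 0.1918] yaw 145.89
[[258.56022874 193.33539109]
 [258.45571877 182.51396625]]
170 [106 101 102 101 102 109 128 144 164 136 138 139 136 134 179 178 248 246
 244 244 246 221 184 181 179 182 183 181 179 183 183 182 183 182 182]
175 [104 104  99 101 102 101  96 118 138 134 139 136 119 115 115 115 118 131
 197 249 248 217 182 180 176 175 184 187 182 183 182 189 190 168 103]
180 [102 103 102 102 103 100  98 119 138 133 132 114 117 116 117 116 116 114
 130 132 195 183  97 100 117 119 137 176 129  95  93  95 104 129 158]
185 [101 101 101 100 101 107 128 116 137 134 124 115 121 129 135 129 123 117
 120 172 253 188  99  96  95  95  96  98 102 106 172 200 198 197 197]
190 [ 97 101 106 111 130 129 130 128 139 133 122 125 128 130 132 130 129 130
 125 135 141 122  99 101 102 103 103 103 104 100 136 198 195 195 195]
195 [102  99  99  99  98 101  99 115 138 134 132 127 129 128 125 125 127 128
 129 138 141 118 102 102 102 102 102 102 102  98 173 196 194 193 194]
200 [101 102 104 102 100  97  95 109 138 134 137 139 134 132 130 129 132 138
 138 137 139 118 103 102 103 104 103 101 101  97 182 193 193 195 196]
205 [ 98  95  95  96 101 106 108 113 138 134 137 139 136 135 136 135 137 138
 135 145 243 169 105 106 105 104 101 101 100 118 183 195 196 197 198]
210 [128 132 134 134 134 134 134 136 137 134 138 137 135 135 134 147 236 254
 249 248 246 240 242 236 238 240 239 197 190 148 131 123 131 164 181]
215 [143 138 135 136 135 133 134 135 137 134 138 138 136 132 188 253 248 248
 248 248 247 238 238 237 238 237 238 236 238 237 238 241 239 243 239]
220 [175 175 178 177 150 138 134 135 136 134 136 136 138 184 237 239 238 238
 236 237 234 239 238 237 237 237 238 236 238 236 238 239 237 240 237]
```

Request:
send_rows(moves="0 0 0 0.006 -0.003 0.2 -0.05;0 0 0 0.006 -0.003 0.4 -0.05;0 0 0 0.006 -0.003 0.55 -0.05;0 0 0 0.006 -0.003 0.63 -0.05;0 0 0 0.006 -0.003 0.63 -0.2;0 0 0 0.006 -0.003 0.63 -0.39;0 0 0 0.006 -0.003 0.63 -0.39;0 0 0 0.006 -0.003 0.63 -0.39", newtons=20)

```text
time: 39.67
eef_pos: [0.4562, 0.3848, 0.0651]
tcp_rot: [0.293, 0.956, 0.001, 0.001]
contact_force: [0.5, -0.8, -0.4]
opening: 0.303
finger_force: 0.0
```

```bash
python3 - <<'E'
from h import *
plan([.457,.385,.066],145.9)
E
```

```text
row [0.0003 0.0001 0.    ] [-0.003  0.003 -0.005] now [0.4562 0.3848 0.0651] yaw 145.92
```

Straddled, with no contact. I push anticlockwise along the arc, 36° first.

Request:
send_rows(moves="0 0 -0.0083 -0.0011 -0.0419 0 -0.39;0 0 -0.0167 -0.0044 -0.0836 0 -0.39;0 0 -0.025 -0.0098 -0.1251 0 -0.39;0 0 -0.0333 -0.0175 -0.1663 0 -0.39;0 0 -0.0417 -0.0273 -0.2071 0 -0.39;0 0 -0.05 -0.0392 -0.2472 0 -0.39;0 0 -0.0583 -0.0531 -0.2867 0 -0.39;0 0 -0.0667 -0.0692 -0.3254 0 -0.39;0 0 -0.075 -0.0872 -0.3632 0 -0.39;0 0 -0.0833 -0.1072 -0.4 0 -0.39;0 0 -0.0917 -0.1291 -0.4357 0 -0.39;0 0 -0.1 -0.1528 -0.4702 0 -0.39")

```text
time: 41.18
eef_pos: [0.4291, 0.2898, 0.0649]
tcp_rot: [-0.017, 1.0, 0.001, 0.001]
contact_force: [0.7, 1.3, 0.0]
opening: 0.301
finger_force: 0.7
```

Request:
send_rows(moves="0 0 -0.0083 -0.0011 -0.0419 0 -0.39;0 0 -0.0167 -0.0044 -0.0836 0 -0.39;0 0 -0.025 -0.0098 -0.1251 0 -0.39;0 0 -0.0333 -0.0175 -0.1663 0 -0.39;0 0 -0.0417 -0.0273 -0.2071 0 -0.39;0 0 -0.05 -0.0392 -0.2472 0 -0.39;0 0 -0.05 -0.0392 -0.2472 0 -0.39")

```text
time: 42.05
eef_pos: [0.4382, 0.2401, 0.0645]
tcp_rot: [-0.172, 0.985, 0.0, 0.0]
contact_force: [-0.0, -0.2, -0.2]
opening: 0.304
finger_force: 0.0
```

```bash
cat >> h.py <<'E'
def arc():
    s=ctrl.get_state(); d=s['eef_pos'][:2]-[.5895,.2948]; x=R.from_quat(s['tcp_rot']).inv().apply(s['contact_force'])
    print('ang',np.degrees(np.arctan2(d[1],d[0])).round(2)%360,'r',np.linalg.norm(d).round(4),'yaw',round(yawnow()%360,2),'F tool',x.round(1),'t',round(s['time'],2))
E
python3 - <<'E'
from h import *
arc(); w=cam('wrist'); save(w,'w15'); g=cv2.cvtColor(w['image'],cv2.COLOR_RGB2GRAY)
for r in range(175,260,10): print(r,g[r,220:300:2])
E
```

```text
ang 199.88 r 0.1609 yaw 199.84 F tool [ 0.1 -0.1  0.2] t 42.05
175 [104 105 107 108 110 110 109 106 106 106 107 108 110 109 107 103 104 108
 109 112 110 108 107 105 108 108 106 106 105 105 105 108 109 105 105 138
 192 186 188 191]
185 [106 106 106 106 107 105 105 106 105 105 106 105 105 105 103 104 107 109
 108 105 104 107 109 108 109 111 111 110 108 107 105 104 104 102 104 112
 132 162 109 107]
195 [109 109 108 109 111 111 109 108 105 104 106 128 134 134 132 131 131 132
 134 133 133 132 132 134 135 134 132 131 132 133 133 133 133 132 133 112
 103 105 107 108]
205 [106 109 107 104 107 110 106 104 105 103 111 141 145 140 139 141 146 144
 143 143 142 143 145 146 143 142 141 145 145 144 144 142 145 149 147 136
 104 105 107 106]
215 [104 104 104 103 104 104 105 106 108 109 115 141 146 139 140 142 146 146
 143 143 141 144 146 146 142 142 143 144 144 143 144 142 146 149 146 126
 102 103 104 104]
225 [113 118 121 120 121 120  64  46  99 102 112 142 145 139 139 143 146 145
 133 121 122 123 122 123 123 123 122 130 144 145 146 115  40  90 121 121
 121 124 180 191]
235 [122 121 122 122 116  48  39  38 105 115 119 141 145 139 140 144 127 119
 122 123 123 124 123 122 124 124 124 123 123 124 146  91  36  37  70 124
 121 121 122 113]
245 [121 121 123 101  41  38  38  36 103 114 117 142 146 139 140 142 124 121
 123 123 123 125 124 122 123 122 123 124 122 122 128  82  37  37  39  52
 120 122 121 121]
255 [131 133 105  46  42  39  39  36  94 115 117 140 147 140 141 138 121 122
 124 125 123 126 126 123 123 123 124 123 124 124 124  94  34  38  38  42
  55 129 133 122]
```

Request:
send_rows(moves="0 0 -0.0056 -0.0005 -0.0279 0 -0.39;0 0 -0.0111 -0.002 -0.0558 0 -0.39;0 0 -0.0167 -0.0044 -0.0836 0 -0.39;0 0 -0.0194 -0.006 -0.0975 0 -0.39;0 0 -0.0208 -0.0069 -0.1044 0 -0.39;0 0 -0.0222 -0.0078 -0.1113 0 -0.39;0 0 -0.0222 -0.0078 -0.1113 0 -0.39")

```text
time: 42.98
eef_pos: [0.4468, 0.2199, 0.0639]
tcp_rot: [-0.241, 0.97, -0.0, 0.0]
contact_force: [0.7, 0.3, 1.5]
opening: 0.304
finger_force: 0.3
```

```bash
python3 - <<'E'
from h import *
arc()
E
```

```text
ang 207.71 r 0.1611 yaw 207.91 F tool [-0.8 -0.1 -1.5] t 42.98
```

Request:
send_rows(moves="0 0 -0.0028 -0.0001 -0.014 0 -0.39;0 0 -0.0042 -0.0003 -0.021 0 -0.39;0 0 -0.0056 -0.0005 -0.0279 0 -0.39;0 0 -0.007 -0.0008 -0.0349 0 -0.39")

```text
time: 43.48
eef_pos: [0.4503, 0.2137, 0.0639]
tcp_rot: [-0.263, 0.965, 0.0, 0.0]
contact_force: [-1.0, 1.2, 0.2]
opening: 0.305
finger_force: 0.6
```

Request:
send_rows(moves="0 0 -0.0014 0 -0.007 0 -0.39;0 0 -0.0028 -0.0001 -0.014 0 -0.39;0 0 -0.0028 -0.0001 -0.014 0 -0.39")

```text
time: 43.85
eef_pos: [0.4516, 0.2111, 0.0638]
tcp_rot: [-0.271, 0.963, -0.0, -0.0]
contact_force: [-0.4, -0.2, -0.7]
opening: 0.302
finger_force: 0.0
```

```bash
python3 - <<'E'
from h import *
arc()
E
```

```text
ang 211.26 r 0.1613 yaw 211.45 F tool [0.4 0.  0.7] t 43.85
```

Request:
send_rows(moves="0 0 -0.0014 0 -0.007 0 -0.39;0 0 -0.0028 -0.0001 -0.014 0 -0.39;0 0 -0.0042 -0.0003 -0.021 0 -0.39;0 0 -0.0042 -0.0003 -0.021 0 -0.39")

```text
time: 44.35
eef_pos: [0.4538, 0.2076, 0.0638]
tcp_rot: [-0.284, 0.959, -0.0, -0.0]
contact_force: [-0.5, -0.3, 0.1]
opening: 0.304
finger_force: 0.2
```

Request:
send_rows(moves="0 0 -0.0014 0 -0.007 0 -0.39;0 0 -0.0028 -0.0001 -0.014 0 -0.39;0 0 -0.0042 -0.0003 -0.021 0 -0.39;0 0 -0.0042 -0.0003 -0.021 0 -0.39")

```text
time: 44.85
eef_pos: [0.4562, 0.2041, 0.0638]
tcp_rot: [-0.296, 0.955, -0.0, -0.0]
contact_force: [-0.9, -0.1, -0.2]
opening: 0.3
finger_force: 0.3
```

```bash
python3 - <<'E'
from h import *
arc(); w=cam('wrist'); save(w,'w16'); g=cv2.cvtColor(w['image'],cv2.COLOR_RGB2GRAY)
for r in (205,245): print(r,g[r,220:300:2])
E
```

```text
ang 214.23 r 0.1612 yaw 214.46 F tool [0.8 0.5 0.2] t 44.85
205 [104 105 105 104 105 108 107 104 106 107 109 113 140 145 141 139 141 146
 146 144 143 143 143 146 146 143 142 142 143 146 144 144 143 144 148 148
 140 112 107 105]
245 [122 121 123 102  40  39  39  35 102 114 113 122 143 146 139 140 145 123
 121 122 124 122 126 124 123 123 123 123 124 124 124  97  37  38  39  52
 120 122 122 121]
```

Request:
send_rows(moves="0 0 -0.0028 -0.0001 -0.014 0 -0.39;0 0 -0.0056 -0.0005 -0.0279 0 -0.39;0 0 -0.0083 -0.0011 -0.0419 0 -0.39;0 0 -0.0083 -0.0011 -0.0419 0 -0.39")

```text
time: 45.4
eef_pos: [0.4595, 0.2, 0.0638]
tcp_rot: [-0.32, 0.947, 0.004, -0.001]
contact_force: [-5.0, 11.7, 2.3]
opening: 0.307
finger_force: 6.4
```

Request:
send_rows(moves="0 0 -0.0028 -0.0001 -0.014 0 -0.39;0 0 -0.0056 -0.0005 -0.0279 0 -0.39;0 0 -0.0083 -0.0011 -0.0419 0 -0.39;0 0 -0.0083 -0.0011 -0.0419 0 -0.39")

```text
time: 45.9
eef_pos: [0.4601, 0.2001, 0.0635]
tcp_rot: [-0.342, 0.94, 0.012, -0.004]
contact_force: [-17.7, 37.8, 7.7]
opening: 0.301
finger_force: 20.2
```

```bash
python3 - <<'E'
from h import *
arc()
E
```

```text
ang 216.21 r 0.1604 yaw 219.99 F tool [-10.7  40.5  -6.7] t 45.9
```

The stop is reached: force rises at tool angle 216°, so the post is at about 214°. I back off to mid-slack at once and let it stand.

Request:
send_rows(moves="0 0 0.0111 -0.002 0.0558 0 -0.39;0 0 0.0167 -0.0044 0.0836 0 -0.39;0 0 0.0167 -0.0044 0.0836 0 -0.39;0 0 0.0167 -0.0044 0.0836 0 -0.39")

```text
time: 46.4
eef_pos: [0.4568, 0.204, 0.0641]
tcp_rot: [-0.296, 0.955, -0.0, 0.0]
contact_force: [-0.1, 0.4, -0.1]
opening: 0.306
finger_force: 0.0
```

```bash
python3 - <<'E'
from h import *
arc(); w=cam('wrist'); save(w,'w17'); g=cv2.cvtColor(w['image'],cv2.COLOR_RGB2GRAY)
for r in (205,245): print(r,g[r,220:300:2])
t=cam('top'); np.save('c17.npy',[w,t,cam('scene')],allow_pickle=True)
E
```

```text
ang 214.38 r 0.1608 yaw 214.45 F tool [-0.1  0.4  0.1] t 46.4
205 [105 104 105 105 105 107 108 123 143 145 139 140 143 146 145 144 144 142
 144 147 145 142 142 142 145 145 145 146 142 146 149 147 134 109 109 105
 104 108 107 105]
245 [122 121 124 102  41  38  38  34 127 147 142 139 141 122 121 124 122 125
 124 123 123 122 123 124 124 123 121 130 144 147 153  84  36  39  39  53
 119 122 121 121]
```

Post clear of both pads at the stop. Standing 3 s.

Request:
send_rows(moves="0 0 0 0 0 0 -0.39;0 0 0 0 0 0 -0.39;0 0 0 0 0 0 -0.39;0 0 0 0 0 0 -0.39;0 0 0 0 0 0 -0.39;0 0 0 0 0 0 -0.39;0 0 0 0 0 0 -0.39;0 0 0 0 0 0 -0.39;0 0 0 0 0 0 -0.39;0 0 0 0 0 0 -0.39;0 0 0 0 0 0 -0.39;0 0 0 0 0 0 -0.39")

```text
time: 48.05
eef_pos: [0.4562, 0.2043, 0.0639]
tcp_rot: [-0.296, 0.955, 0.0, -0.0]
contact_force: [-0.5, -0.5, 0.3]
opening: 0.308
finger_force: 0.0
```

Request:
send_rows(moves="0 0 0 0 0 0 -0.39;0 0 0 0 0 0 -0.39;0 0 0 0 0 0 -0.39;0 0 0 0 0 0 -0.39;0 0 0 0 0 0 -0.39;0 0 0 0 0 0 -0.39;0 0 0 0 0 0 -0.39;0 0 0 0 0 0 -0.39;0 0 0 0 0 0 -0.39;0 0 0 0 0 0 -0.39;0 0 0 0 0 0 -0.39;0 0 0 0 0 0 -0.39")

```text
time: 49.55
eef_pos: [0.4563, 0.2043, 0.0639]
tcp_rot: [-0.296, 0.955, 0.0, 0.0]
contact_force: [0.1, 1.0, 0.2]
opening: 0.308
finger_force: 0.0
```

Stood 3.1 s. Now turning back clockwise.

Request:
send_rows(moves="0 0 0.0083 -0.0011 0.0419 0 -0.39;0 0 0.0167 -0.0044 0.0836 0 -0.39;0 0 0.025 -0.0098 0.1251 0 -0.39;0 0 0.0333 -0.0175 0.1663 0 -0.39;0 0 0.0417 -0.0273 0.2071 0 -0.39;0 0 0.05 -0.0392 0.2472 0 -0.39;0 0 0.0583 -0.0531 0.2867 0 -0.39;0 0 0.0667 -0.0692 0.3254 0 -0.39;0 0 0.075 -0.0872 0.3632 0 -0.39;0 0 0.0833 -0.1072 0.4 0 -0.39;0 0 0.0917 -0.1291 0.4357 0 -0.39;0 0 0.1 -0.1528 0.4702 0 -0.39")

```text
time: 51.05
eef_pos: [0.428, 0.299, 0.0638]
tcp_rot: [0.015, 1.0, -0.001, -0.0]
contact_force: [-0.7, -1.3, 0.8]
opening: 0.304
finger_force: 0.7
```

Request:
send_rows(moves="0 0 0.0083 -0.0011 0.0419 0 -0.39;0 0 0.0167 -0.0044 0.0836 0 -0.39;0 0 0.025 -0.0098 0.1251 0 -0.39;0 0 0.0333 -0.0175 0.1663 0 -0.39;0 0 0.0417 -0.0273 0.2071 0 -0.39;0 0 0.05 -0.0392 0.2472 0 -0.39;0 0 0.0583 -0.0531 0.2867 0 -0.39;0 0 0.0667 -0.0692 0.3254 0 -0.39;0 0 0.075 -0.0872 0.3632 0 -0.39;0 0 0.0833 -0.1072 0.4 0 -0.39;0 0 0.0917 -0.1291 0.4357 0 -0.39;0 0 0.1 -0.1528 0.4702 0 -0.39")

```text
time: 52.55
eef_pos: [0.4608, 0.3922, 0.0635]
tcp_rot: [0.323, 0.946, -0.001, -0.001]
contact_force: [-2.1, -1.2, -0.1]
opening: 0.303
finger_force: 0.7
```

Request:
send_rows(moves="0 0 0.0056 -0.0005 0.0279 0 -0.39;0 0 0.0111 -0.002 0.0558 0 -0.39;0 0 0.0167 -0.0044 0.0836 0 -0.39;0 0 0.0222 -0.0078 0.1113 0 -0.39;0 0 0.0278 -0.0122 0.1389 0 -0.39;0 0 0.0333 -0.0175 0.1663 0 -0.39;0 0 0.0333 -0.0175 0.1663 0 -0.39")

```text
time: 53.42
eef_pos: [0.4854, 0.417, 0.0642]
tcp_rot: [0.419, 0.908, 0.001, 0.001]
contact_force: [-0.3, 0.6, 0.2]
opening: 0.308
finger_force: 0.0
```

```bash
python3 - <<'E'
from h import *
arc()
E
```

```text
ang 130.44 r 0.1605 yaw 130.42 F tool [ 0.7  0.1 -0.2] t 53.42
```

Request:
send_rows(moves="0 0 0.0028 -0.0001 0.014 0 -0.39;0 0 0.0056 -0.0005 0.0279 0 -0.39;0 0 0.0083 -0.0011 0.0419 0 -0.39;0 0 0.0111 -0.002 0.0558 0 -0.39;0 0 0.0139 -0.003 0.0697 0 -0.39;0 0 0.0139 -0.003 0.0697 0 -0.39")

```text
time: 54.18
eef_pos: [0.4958, 0.4255, 0.0639]
tcp_rot: [0.459, 0.889, 0.001, 0.0]
contact_force: [-0.9, 0.4, 1.1]
opening: 0.306
finger_force: 0.0
```

Request:
send_rows(moves="0 0 0.0014 0 0.007 0 -0.39;0 0 0.0028 -0.0001 0.014 0 -0.39;0 0 0.0042 -0.0003 0.021 0 -0.39;0 0 0.0042 -0.0003 0.021 0 -0.39")

```text
time: 54.68
eef_pos: [0.499, 0.4277, 0.0639]
tcp_rot: [0.47, 0.883, 0.0, -0.0]
contact_force: [-1.4, 0.2, 0.2]
opening: 0.307
finger_force: 0.3
```

Request:
send_rows(moves="0 0 0.0014 0 0.007 0 -0.39;0 0 0.0028 -0.0001 0.014 0 -0.39;0 0 0.0028 -0.0001 0.014 0 -0.39")

```text
time: 55.05
eef_pos: [0.5014, 0.4292, 0.0639]
tcp_rot: [0.478, 0.878, 0.0, 0.0]
contact_force: [-1.1, 0.0, -0.1]
opening: 0.3
finger_force: 0.3
```

Now at about 122.9°. Continuing in 1° steps.

Request:
send_rows(moves="0 0 0.0014 0 0.007 0 -0.39;0 0 0.0028 -0.0001 0.014 0 -0.39;0 0 0.0028 -0.0001 0.014 0 -0.39")

```text
time: 55.42
eef_pos: [0.502, 0.4294, 0.0637]
tcp_rot: [0.486, 0.874, -0.003, -0.001]
contact_force: [-5.8, -5.5, 4.1]
opening: 0.304
finger_force: 3.8
```

Request:
send_rows(moves="0 0 0.0014 0 0.007 0 -0.39;0 0 0.0028 -0.0001 0.014 0 -0.39;0 0 0.0028 -0.0001 0.014 0 -0.39")

```text
time: 55.8
eef_pos: [0.5021, 0.4293, 0.0635]
tcp_rot: [0.493, 0.87, -0.007, -0.003]
contact_force: [-12.2, -9.6, 9.9]
opening: 0.306
finger_force: 7.8
```

```bash
python3 - <<'E'
from h import *
arc()
E
```

```text
ang 123.03 r 0.1604 yaw 120.94 F tool [ -2.  -15.5  -9.6] t 55.8
```

First stop reached (post ≈124.7°, 90° back). I back off, lift out and go above the tray.

Request:
send_rows(moves="0 0 -0.0056 -0.0005 -0.0279 0 -0.39;0 0 -0.0097 -0.0015 -0.0488 0 -0.39;0 0 -0.0097 -0.0015 -0.0488 0 -0.3;0 0 -0.0097 -0.0015 -0.0488 0 -0.3;0 0 -0.0097 -0.0015 -0.0488 -0.25 -0.3;0 0 -0.0097 -0.0015 -0.0488 -0.55 -0.3;0 0 -0.0097 -0.0015 -0.0488 -0.9 0;0 0 -0.0097 -0.0015 -0.0488 -0.9 0")

```text
time: 56.8
eef_pos: [0.5007, 0.4286, 0.2521]
tcp_rot: [0.467, 0.884, 0.006, 0.003]
contact_force: [0.4, -0.5, -0.6]
opening: 0.499
finger_force: 0.0
```

Request:
send_rows(moves="0 0 0 -0.25 0 0 0;0 0 0 -0.55 0 0 0;0 0 0 -0.8 0 0 0;0 0 0 -0.8 0 0 0;0 0 0 -0.8 0 0 0;0 0 0 -0.8 0 0 0")

```text
time: 57.55
eef_pos: [0.5873, 0.2959, 0.2435]
tcp_rot: [0.466, 0.885, -0.0, -0.0]
contact_force: [0.6, 0.3, -0.5]
opening: 0.501
finger_force: 0.0
```

```bash
python3 - <<'E'
from h import *
arc(); print(ctrl.get_state()['eef_pos'])
w=cam('wrist'); t=cam('top'); save(w,'w18'); np.save('c18.npy',[w,t],allow_pickle=True)
a=cv2.resize(w['image'][40:260,110:410],(600,440),interpolation=cv2.INTER_CUBIC)
cv2.imwrite('pics/c18.png',a[:,:,::-1])
E
```

```text
ang 153.15 r 0.0024 yaw 124.48 F tool [-0.1  0.7  0.5] t 57.55
[0.58732658 0.2959001  0.2434778 ]
```

View pics/c18.png

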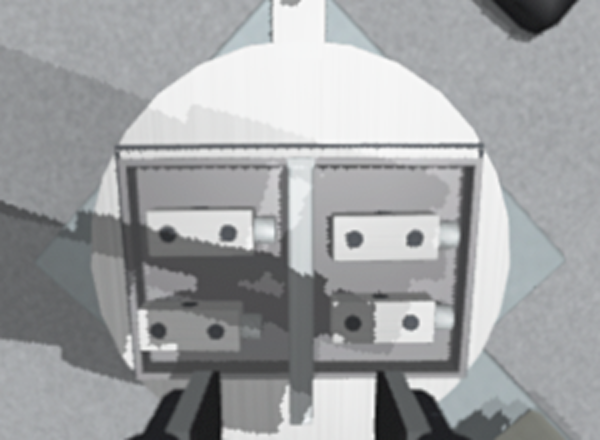

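The tray sits square in the outline: the line is at crop row 147, columns 118–482, and the rim at 120–482. The handle is at column 300, straight. All four blocks are in. Grasping and lifting.

Request:
send_rows(moves="0 0 0 -0.01 0.006 0.25 0;0 0 0 -0.01 0.006 0.45 0;0 0 0 -0.01 0.006 0.6 0;0 0 0 -0.01 0.006 0.64 0;0 0 0 -0.01 0.006 0.66 0;0 0 0 -0.01 0.006 0.66 -1;0 0 0 -0.01 0.006 0.66 -1;0 0 0 -0.01 0.006 0.66 -1;0 0 0 -0.01 0.006 0.66 -1;0 0 0 -0.01 0.006 0.66 -1;0 0 0 -0.01 0.006 0.66 -1;0 0 0 -0.01 0.006 0.66 -1", newtons=120)

```text
time: 59.15
eef_pos: [0.591, 0.294, 0.1141]
tcp_rot: [0.466, 0.885, 0.001, 0.001]
contact_force: [-2.9, -1.4, 5.7]
opening: 0.113
finger_force: 117.6
```

Request:
send_rows(moves="0 0 0 0 0 -0.05 -1;0 0 0 0 0 -0.15 -1;0 0 0 0 0 -0.3 -1;0 0 0 0 0 -0.45 -1;0 0 0 0 0 -0.6 -1;0 0 0 0 0 -0.68 -1;0 0 0 0 0 -0.7 -1;0 0 0 0 0 -0.7 -1")

```text
time: 60.15
eef_pos: [0.5897, 0.2936, 0.2506]
tcp_rot: [0.467, 0.885, -0.001, -0.001]
contact_force: [-0.0, -0.2, -8.2]
opening: 0.113
finger_force: 117.5
```

```bash
python3 - <<'E'
from h import *
arc(); s=ctrl.get_state(); print(s['wrist_torque'],s['tcp_rot']); plan([.581,.108,.25],92.2)
E
```

```text
ang 280.24 r 0.0013 yaw 124.38 F tool [-0.2 -0.1  8.2] t 60.15
[ 0.036865   -0.00616504  0.05159468] [ 4.66514811e-01  8.84512755e-01 -7.39879683e-04 -7.55287119e-04]
row [-0.0003 -0.      0.0894] [-0.741 -0.56   0.004] now [0.5897 0.2936 0.2506] yaw 124.38
```

Request:
send_rows(moves="0 0 0.005 -0.04 -0.03 0 -1;0 0 0.013 -0.11 -0.083 0 -1;0 0 0.025 -0.21 -0.158 0 -1;0 0 0.037 -0.31 -0.234 0 -1;0 0 0.05 -0.42 -0.317 0 -1;0 0 0.063 -0.53 -0.4 0 -1;0 0 0.075 -0.63 -0.476 0 -1;0 0 0.085 -0.7 -0.529 0 -1;0 0 0.0895 -0.741 -0.56 0 -1;0 0 0.0895 -0.741 -0.56 0 -1")

```text
time: 61.4
eef_pos: [0.5816, 0.1077, 0.2519]
tcp_rot: [0.694, 0.72, 0.0, -0.0]
contact_force: [0.5, 0.0, -7.8]
opening: 0.111
finger_force: 117.5
```

Request:
send_rows(moves="0 0 0 -0.07 -0.006 0 -1;0 0 0 -0.2 -0.016 0 -1;0 0 0 -0.36 -0.029 0 -1;0 0 0 -0.53 -0.043 0 -1;0 0 0 -0.7 -0.057 0 -1;0 0 0 -0.85 -0.07 0 -1;0 0 0 -0.933 -0.076 0 -1")

```text
time: 62.28
eef_pos: [0.5733, -0.0802, 0.252]
tcp_rot: [0.694, 0.72, -0.0, 0.0]
contact_force: [-0.4, 0.6, -7.6]
opening: 0.108
finger_force: 117.5
```

Request:
send_rows(moves="0 0 0 -0.15 -0.012 0 -1;0 0 0 -0.32 -0.026 0 -1;0 0 0 -0.5 -0.041 0 -1;0 0 0 -0.67 -0.055 0 -1;0 0 0 -0.8 -0.066 0 -1;0 0 0 -0.88 -0.072 0 -1;0 0 0 -0.92 -0.075 0 -1;0 0 0 -0.933 -0.076 0 -1;0 0 0 -0.933 -0.076 0 -1;0 0 0 -0.933 -0.076 0 -1")

```text
time: 63.52
eef_pos: [0.5654, -0.2651, 0.2519]
tcp_rot: [0.693, 0.721, 0.0, -0.0]
contact_force: [0.8, 0.5, -7.9]
opening: 0.111
finger_force: 117.5
```

```bash
python3 - <<'E'
from h import *
s=ctrl.get_state(); print(s['eef_pos'],yawnow(),s['contact_force'])
w=cam('wrist'); save(w,'w19'); np.save('c19.npy',[w],allow_pickle=True)
print(proj(w,[[.435,-.1758,.003],[.6904,-.1667,.003]]))
g=cv2.cvtColor(w['image'],cv2.COLOR_RGB2GRAY)
for c in (190,220,240,280,300,330): print(c,g[100:150,c])
E
```

```text
[ 0.56544404 -0.26507785  0.25192079] 92.21651127458395 [ 0.76996503  0.47478631 -7.91138269]
[[162.07261828  95.12239508]
 [355.73600898  95.71756812]]
190 [233 107  50  56  58  60  60  60  60  58  58  58  56  83 146 196 202 200
 200 198 173 125  96 107 155 191 191 157 109  95  98  97  98  98  99  98
  98  98  98  98  98  97  97  98  97  98  97  97  97  98]
220 [249 132  49  55  58  59  59  59  58  58  59  57  57 113 198 234 234 232
 233 232 206 151 146 206 230 230 229 228 228 227 227 226 227 226 226 226
 226 226 225 224 224 224 225 227 222 169 131 128 131 132]
240 [247 128  49  54  59  59  58  58  58  58  59  55  60 122 212 238 237 235
 236 235 208 150 152 219 234 234 232 232 231 231 231 231 230 230 230 229
 229 229 229 228 228 228 228 228 227 226 226 226 226 226]
280 [255 165  51  53  57  59  58  58  58  58  58  55  68 126 188 216 216 215
 217 211 173 120  98  94 122 186 213 214 213 211 211 210 210 209 208 207
 207 207 206 206 205 205 204 203 202 202 201 201 201 199]
300 [255 194  58  59  64  60  60  60  59  59  58  56  66 116 178 208 212 210
 211 206 172 117 114 174 206 209 206 206 206 204 204 205 204 204 204 203
 203 202 202 201 201 202 201 200 199 199 198 198 197 197]
330 [255 235  88  58  65  63  60  58  59  59  58  56  60  97 158 197 202 201
 201 199 175 125  95 107 157 195 200 197 196 196 196 195 195 194 194 194
 194 194 193 193 192 191 191 191 191 190 191 190 190 190]
```

Request:
send_rows(moves="0 0 0.001 0 0 0.1 -1;0 0 0.001 0 0 0.25 -1;0 0 0.001 0 0 0.4 -1;0 0 0.001 0 0 0.55 -1;0 0 0.001 0 0 0.68 -1;0 0 0.001 0 0 0.76 -1;0 0 0.001 0 0 0.8 -1;0 0 0.001 0 0 0.8 -1;0 0 0.001 0 0 0.8 -1")

```text
time: 64.7
eef_pos: [0.5662, -0.2665, 0.0934]
tcp_rot: [0.696, 0.718, 0.0, 0.001]
contact_force: [0.7, -0.1, -7.5]
opening: 0.11
finger_force: 117.5
```

```bash
python3 - <<'E'
from h import *
s=ctrl.get_state(); print(s['eef_pos'],yawnow(),s['contact_force'])
w=cam('wrist'); save(w,'w20'); np.save('c20.npy',[w],allow_pickle=True)
g=cv2.cvtColor(w['image'],cv2.COLOR_RGB2GRAY).astype(int)
for c in (150,200,300,350): print(c,g[70:130,c])
for r in (95,100,105): 
    print(r,'L',g[r,60:130],'R',g[r,380:450])
for r in (125,140,170): print(r,'L',g[r,60:160:2],'R',g[r,370:470:2])
E
```

```text
[ 0.56621942 -0.26646727  0.09339841] 91.80875098770571 [ 0.74937065 -0.08482492 -7.54248577]
150 [199 199 200 199 196 175 127  76  63  65  63  57 115 241 254 249 251 255
 160  57  62  66  68  65  66  67  67  66  66  67  66  66  66  66  66  65
  65  65  65  65  66  65  63  67 123 194 212 211 211 212 203 147 111 115
 117 144 197 209 207 206]
200 [202 202 203 203 181 124  72  62  65  63  58 133 252 253 248 250 255 181
  80  60  65  66  65  66  67  66  66  67  67  66  65  65  65  65  64  65
  65  66  65  65  66  63  62 101 174 224 225 223 223 223 195 137 106 123
 184 221 221 219 219 219]
300 [233 232 233 232 198 118  72  72  73  66  73 224 255 249 248 252 255 135
  68  67  70  70  67  65  66  66  66  67  66  65  65  66  66  65  64  65
  67  66  66  66  67  63  74 132 201 229 229 228 229 228 196 137 106 131
 200 227 226 225 225 224]
350 [228 227 228 231 230 150  80  71  73  72  69 128 255 252 248 249 255 215
  66  68  73  73  73  74  73  74  74  74  74  73  73  73  74  72  72  73
  74  73  74  73  68  63  60  95 183 237 237 235 235 236 227 162 141 188
 235 237 234 234 234 234]
95 L [140 
[... 2270 characters left out ...]
  96  95 103 109 108
 108 108 108 108 108 108 108 108 108 108 108 109 108 105] R [228 228 227 227 226 225 225 224 224 225 171 100  97  97  98  98  97  97
 207 220 223 119  72  70 142 229 226 223 221 225 228 228 226 227 227 226
 225 227 227 226 226 222 219 222 224 224 226 229 227 225]
170 L [146 143 146 146 147 148 145 144 149 147 146 148 147 147 147 147 148 146
 146 147 125  52  50  52  48 105 139 138 111  96  95  97  97  96  98 151
 156 155 155 155 155 156 158 156 156 157 157 156 156 157] R [245 244 245 238 226 223 221 221 221 210 123  96  98  96  95  99 194 219
 219 113  69  66 142 231 226 229 228 225 223 227 228 229 230 228 227 227
 229 230 229 229 227 227 228 231 229 227 227 227 230 230]
```

```bash
python3 - <<'E'
from h import *
w=np.load('c20.npy',allow_pickle=True)[0]; tcp=np.array([.5662,-.2665]); y=np.radians(91.81)
A=np.array([[np.cos(y),np.sin(y)],[np.sin(y),-np.cos(y)]])  # x_t,y_t
f=lambda px,z:((onz(w,px,z)[:,:2]-tcp)@A.T*1000).round(1)
print('mat far x_t',f([(150,76),(200,75),(300,74.9),(350,75.2)],.003).tolist())
print('tray far x_t',f([(150,114),(200,113.6),(300,113.2),(350,113.5)],.0433).tolist())
print('mat L',f([(91,100),(94,125),(96,140),(100.2,170)],.003).tolist()); print('mat R',f([(423.2,100),(420,125),(418,140),(414,170)],.003).tolist())
print('tray L',f([(104.2,125),(106,140),(110,170)],.0433).tolist()); print('tray R',f([(413.8,125),(411.8,140),(408,170)],.0433).tolist())
E
```

```text
mat far x_t [[96.5, -81.5], [96.6, -43.4], [96.6, 31.6], [96.9, 69.5]]
tray far x_t [[68.3, -68.5], [68.2, -36.6], [68.3, 26.5], [68.4, 58.4]]
mat L [[80.0, -130.0], [60.9, -130.2], [49.1, -130.3], [24.5, -130.4]]
mat R [[79.9, 129.0], [60.7, 129.1], [48.9, 129.1], [24.3, 129.3]]
tray L [[61.9, -99.5], [52.2, -99.6], [32.2, -99.6]]
tray R [[61.8, 101.1], [52.1, 101.1], [32.1, 101.3]]
```

Tray is within 2 mm of the mat's middle and parallel with it. A small correction (-1.7, -1.4 mm), then lower.

Request:
send_rows(moves="0 0 0 -0.008 -0.007 0.01 -1;0 0 0 -0.008 -0.007 0.03 -1;0 0 0 -0.008 -0.007 0.05 -1;0 0 0 -0.008 -0.007 0.065 -1;0 0 0 -0.008 -0.007 0.077 -1;0 0 0 -0.008 -0.007 0.077 -1;0 0 0 -0.008 -0.007 0.077 -1")

```text
time: 65.62
eef_pos: [0.5641, -0.2676, 0.0771]
tcp_rot: [0.696, 0.718, 0.0, 0.0]
contact_force: [-1.9, 1.2, -2.6]
opening: 0.109
finger_force: 118.3
```

Mostly resting (2.6 of 8 N still carried). I lower another 0.6 mm, release and rise.

Request:
send_rows(moves="0 0 0 0 0 0.003 -1;0 0 0 0 0 0.003 -1;0 0 0 0 0 0.003 -0.5;0 0 0 0 0 0.003 -0.3;0 0 0 0 0 0.003 0;0 0 0 0 0 0.003 0;0 0 0 0 0 0.003 0;0 0 0 0 0 -0.2 0;0 0 0 0 0 -0.4 0;0 0 0 0 0 -0.7 0;0 0 0 0 0 -0.9 0;0 0 0 0 0 -0.9 0", newtons=60)

```text
time: 67.12
eef_pos: [0.5659, -0.2687, 0.2622]
tcp_rot: [0.696, 0.718, 0.001, 0.005]
contact_force: [0.7, 0.1, -1.2]
opening: 0.502
finger_force: 0.0
```

Request:
send_rows(moves="0 0 0 0 0 0 0;0 0 0 0 0 0 0")

```text
time: 67.38
eef_pos: [0.5631, -0.2669, 0.2539]
tcp_rot: [0.696, 0.718, -0.0, -0.002]
contact_force: [0.7, -0.5, -0.2]
opening: 0.499
finger_force: 0.0
```

```bash
python3 - <<'E'
from h import *
s=ctrl.get_state(); tcp=s['eef_pos'][:2]; y=np.radians(yawnow()); print(s['eef_pos'],np.degrees(y))
w=cam('wrist'); save(w,'w21'); t=cam('top'); np.save('c21.npy',[w,t],allow_pickle=True)
g=cv2.cvtColor(w['image'],cv2.COLOR_RGB2GRAY).astype(int)
def edges(a,lo,hi,thr=18):
    d=np.diff(a[lo:hi]); return [(lo+i,int(d[i])) for i in range(len(d)) if abs(d[i])>thr]
for r in (140,160,180): print(r,edges(g[r],140,215),edges(g[r],310,380))
for c in (200,225,300,320): print(c,edges(g[:,c],80,130))
for c in (200,225,300,320): print(c,edges(g[:,c],195,250))
E
```

```text
[ 0.56306455 -0.26692402  0.25390277] 91.80449061682697
140 [(166, -44), (167, -36), (181, 35), (182, 34), (185, -22), (193, 19)] [(318, 21), (319, 19), (329, -24), (330, -70), (331, -46), (333, 27), (334, 66), (335, 48), (337, -43), (338, -81), (339, -41), (354, 54), (355, 73), (356, 23)]
160 [(168, -48), (169, -30), (182, 25), (183, 39), (184, 21), (186, -20), (190, 22)] [(320, -30), (328, -22), (329, -72), (330, -45), (332, 36), (333, 59), (334, 35), (336, -62), (337, -61), (352, 43), (353, 75), (354, 31)]
180 [(146, -27), (169, -22), (170, -46), (171, -21), (184, 38), (185, 30), (188, -21)] [(318, -28), (319, -78), (321, 30), (327, -61), (328, -48), (331, 53), (332, 64), (334, -28), (335, -81), (336, -47), (350, 22), (351, 63), (352, 49)]
200 [(92, -42), (93, -55), (94, -26), (95, 25), (96, 138), (97, 43), (99, -51), (100, -131), (101, -21), (115, 59), (116, 55), (118, -22), (119, -39), (120, 20), (121, 37)]
225 [(92, -64), (93, -51), (95, 61), (96, 126), (99, -81), (100, -122), (114, 41), (115, 80), (116, 44), (118, -33), (119, -43), (120, 20), (121, 40)]
300 [(92, -88), (93, -6
[... 353 characters left out ...]
 (220, 54), (221, 137), (222, 24), (224, -131), (225, -45), (226, 67), (227, 69), (233, -65), (234, -73), (236, 22), (237, 21)]
225 [(195, 58), (196, 23), (200, -21), (201, -28), (203, 47), (205, -31), (206, -50), (210, 49), (211, 50), (213, -58), (214, -71), (215, -27), (220, 31), (221, 80), (222, 53), (223, -54), (224, -82), (225, -19), (226, 45), (227, 36), (235, 22), (236, 45)]
300 [(197, -34), (205, -21), (210, 53), (211, 46), (213, -70), (214, -62), (220, 59), (221, 128), (223, -37), (224, -145), (225, -43)]
320 [(206, -68), (207, -34), (210, 51), (211, 45), (213, -72), (214, -58), (220, 78), (221, 111), (223, -45), (224, -136), (226, 72), (227, 55), (233, -56), (234, -74), (235, -35)]
```

```bash
python3 - <<'E'
from h import *
w=np.load('c21.npy',allow_pickle=True)[0]; tcp=np.array([.56306,-.26692]); y=np.radians(91.8)
A=np.array([[np.cos(y),np.sin(y)],[np.sin(y),-np.cos(y)]])
f=lambda px,z:((onz(w,px,z)[:,:2]-tcp)@A.T*1000).round(1).tolist()
print('mat L/R y',f([(169,160),(353.3,160)],.003),'tray',f([(183.3,160),(337,160)],.027))
print('L @140/180',f([(167,140),(171,180)],.003),f([(182.3,140),(185,180)],.027))
print('mat far',f([(200,93.2),(320,93)],.003),'tray',f([(200,116),(320,115.6)],.027))
print('mat near',f([(200,226.9),(320,226.9)],.003),'tray',f([(200,214.1),(320,214)],.027))
t=cam('top'); np.save('c22.npy',[t],allow_pickle=True)
_,t0,_=np.load('c0.npy',allow_pickle=True)
d=cv2.absdiff(t['image'],t0['image']).max(2); m=(d>50).astype(np.uint8); n,l,st,ce=cv2.connectedComponentsWithStats(m)
for i in range(1,n):
    if st[i,4]>25: print(st[i],ce[i].round())
E
```

```text
mat L/R y [[8.1, -126.0], [8.2, 132.1]] tray [[11.7, -99.1], [11.7, 102.2]]
L @140/180 [[35.8, -126.6], [-20.7, -125.6]] [[37.6, -98.6], [-15.2, -98.7]]
mat far [[96.8, -77.8], [97.0, 80.5]] tray [[67.4, -74.2], [67.9, 76.8]]
mat near [[-92.5, -88.0], [-92.3, 91.1]] tray [[-63.5, -81.3], [-63.2, 84.2]]
[ 338  141   40   67 1110] [357. 170.]
[188 142  13  19  26] [194. 151.]
[275 149  12  15  65] [281. 156.]
[157 157  18  28  54] [164. 171.]
[308 157  37  30 544] [326. 173.]
[203 163  17  15  34] [210. 169.]
[248 173   9  15  67] [252. 180.]
[266 173  11  15  66] [271. 180.]
[  261   185   249   191 18358] [366. 300.]
[177 187  18  13  26] [184. 193.]
[149 189  15  13  82] [156. 196.]
[159 198  15  15 100] [166. 206.]
[273 201  10  16  77] [277. 209.]
[257 272   9   8  39] [261. 275.]
[ 181  274   72   99 2849] [217. 319.]
[277 337   8  22  53] [281. 349.]
[255 364  14   6  48] [261. 367.]
```

Tray is within about 1.5 mm of the mat centre and square. Nothing changed at the bystanders. One numeric check of the turntable angle from the top view.

```bash
python3 - <<'E'
from h import *
_,t0,_=np.load('c0.npy',allow_pickle=True); t=np.load('c22.npy',allow_pickle=True)[0]
for c in (t0,t):
    g=cv2.cvtColor(c['image'],cv2.COLOR_RGB2GRAY)
    ctr=proj(c,[[.5895,.2948,.04]])[0]; yy,xx=np.mgrid[:384,:512]; r=np.hypot(xx-ctr[0],yy-ctr[1])
    m=(g<185)&(r<29.5); px=np.c_[xx[m],yy[m]]; P=onz(c,px,.04)[:,:2]
    a=cv2.minAreaRect(np.float32(P*1000)); print(a,m.sum())
    # post: bright/dark blob around r=160mm
E
```

```text
((590.670654296875, 294.21453857421875), (218.98080444335938, 147.8959197998047), 55.92231369018555) 152
((591.0446166992188, 294.36041259765625), (219.1207733154297, 149.4598846435547), 34.875335693359375) 171
```

```bash
python3 -c "
from plant import ctrl
print(ctrl.get_state()['time'],ctrl.sign_off())"
```

```text
the job is handed in; nothing more can be done
67.525 None
```

The job is handed in at 67.5 s: all four blocks went into the tray, and the turntable stood about 3 s at the far stop, then came back to the first stop. The tray is back on its mat, square and within about 1.5 mm of the middle, and nothing else on the bench moved. The push against the far stop read about 42 N at the wrist (fingers on the post), just over the 40 N body-contact limit, and I can't tell if that counts.

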